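# Pack and wedge a seal stone in the seal bed

## Robot

A 6-joint arm with a two-finger parallel gripper is mounted at the origin on the work surface. World frame = base frame: x ahead of the robot, y to its left, z up, the work surface at z = 0. Lengths are in m, angles in rad, forces in N, time in s.
With the tool pointing down it reaches from about 0.4 to 0.825 m from the base axis. Payload 7 kg.
Tool frame: the origin (TCP) lies at the very end of the fingers, on their centre line; the grasp point (between the pads) lies 19 mm behind it; z points along the fingers, y is the line along which they close (so a half turn about z gives the same grasp; the last joint's range is limited). The gripper opens to 88 mm and grips with 3 to 60 N. Pads are 19 mm wide; open, the fingers measure 130 mm over their backs; the gripper's body (78 mm by 193 mm) begins 47 mm behind the grasp point.
Start: joints at [1.52, 0.359, 0.012, 0, -1.224, -0.288], TCP at [0.224, 0.637, 0.227] pointing down, gripper open.
Joint ranges: [-3.07, 3.07], [-1.43, 2.12], [-1.02, 1.25], [-3.03, 1.67], [-3.05, -0], [-3.03, 3.03]. Speed limits (rad/s): [2.39, 2.39, 3.01, 3.14, 3.14, 3.14].

## Interface

Orientations are given as [roll, pitch, yaw] about the fixed x, y, z axes, in that order (R = Rz(yaw) Ry(pitch) Rx(roll)).
In Python, from station import arm, vision gives the robot as it stands. The module is installed in compiled form; this text tells all that it offers.
- The arm moves only by the tool jog_arm, never from a script. Its argument "steps" is a list that holds one entry, the list of rows, each a list of 7 numbers: the closure in counts, from 0 (fully open) to 255 (shut), then the shift along the tool's x, y, z scaled (see below), then the turn, a rotation vector about the tool's x, y, z scaled (see below). In form: [[[grip, dx, dy, dz, rx, ry, rz], ...]]. A call has 1 to 8 rows; each row is the pose to reach, as a shift and turn from the pose commanded when the call began, along the tool's axes at that moment; what a row does not reach only later rows make up. The controller multiplies each number of a shift by 250 mm and each number of a turn by 45 degrees. A row lasts 1/10 s, in which the tool goes at most 50 mm and 8.59 degrees, less where a joint would pass 70% of its speed; a pose out of reach is approached as far as the arm can. A call with a number of a shift or a turn outside -1 to 1 is refused whole. A call with a gripper value outside its range is refused whole. The fingers move at their own pace and stop on an object; "newtons" is the grip in N (left out, the last holds). Time passes only in rows, so rows that repeat a pose let the fingers close. It gives the time, the measured TCP pose, the force, the opening and the grip force at its end, in the units of the state.
- arm.get_state(): the state, without advancing time (a new reading comes with each control period).
- vision.grab_frame(name): name is "side" or "top"; returns a dict with "color" (420x560x3 uint8, red, green, blue), "vfov" (degrees; the focal length in pixels is half the picture's height over the tangent of half this angle, whatever the lens; pixels are square), "cx", "cy" (the principal point, pixels), "k1" (the pictures are not rectified: a ray, as slopes to the right and down, at radius r is drawn at 1 + k1 r^2 times it, then the intrinsics apply), "extrinsics" (4x4, takes a point from world to camera coordinates). Camera axes: x right, y down, z forward; pixel columns grow to the right and rows downward; lengths in m; the calibration is good to about 2 mm. A picture is of the moment at which its call begins. There is no depth.
- arm.job_done(): hands the job in; it is judged then, once.
The state is a dict: "t": time; "q": joint angles; "qd": joint speeds; "joint_efforts": joint torques, N m; "eef_pos": TCP position; "ee_rot": TCP orientation; "force": force on the tool from outside, world axes, zero at the start; "moment": the same for the moment, N m; "width": finger opening in m; "gripper_force": force on a finger pad.
Only numpy, scipy, OpenCV 4.12 (cv2) and the standard library are available. Lean on these libraries where they do the work, as an engineer would, in place of code of your own. Each camera call takes 0.05 s, during which the arm holds its last target. There are 200 camera calls.

## Task

The seal stone stands loose in the wooden seal bed: fill the gap between it and the sloping jaw with packing slips from the block, set upright against the stone, until no further slip will go in; then lift the wedge up and off its peg and push it, point down and sloping face to the jaw, between the last slip and the jaw. Press by feel until the stone is held tight against the end stop, but do not force it: the soft stone chips. Finish while still holding the wedge pressed home in the stack - do not let go - and leave the other tools and stones on the desk where they are.

Things in the scene. Friction and masses are not known exactly. Their poses are not given: they have to be found in the camera images.
- bed: seal bed: fixed hardwood base board 230 x 90 x 20 mm on the desk, carrying jaw and stop, open at both sides. Origin: centre of its underside; x along its length from the sloping jaw to the stop, z up. Stone, slips and wedge stand on its top face, the floor (z = 20 mm). y = 0 is the middle of jaw and stop (stone within 2 mm of it)
- jaw: sloping jaw fixed at the bed's -x end: hardwood block 32 wide (y), 60 high above the floor. Axes as the bed; origin on the floor over the bed's origin. Its face looks to +x: at the floor it is at x = -30 mm and leans back evenly 1 in 5 to x = -42 at its top edge, so the gap is wider at the top. Foot flange: x -78 to -48, 70 wide, 13 high
- stop: end stop: hardwood block 32 wide, 60 high, locked on the bed by two brass nuts; its distance from the jaw differs each time (14 to 22 mm + the stone's 30 from the jaw's foot). Axes as the bed; origin on the floor at the middle of its upright face, which looks to -x. Foot flange with nuts: x +12 to +42, 78 wide, 26 high
- stone: the seal stone to clamp: square block 30 x 30 x 75 mm, about 0.18 kg, standing loose on the bed's floor 0.5 to 2.5 mm from the stop; it slides easily. Origin: centre of its underside
- wedge: wooden wedge 44 wide (y), 102 long (z), about 55 g, hanging point down by its eye on a peg (left or right differs), axes as the peg stand. Origin: middle of its blunt point. Flat back face at x = +4 mm; front face from x = -4 at the point slopes out 1 in 5, like the jaw, to x = -18 at z = 70. Head z 70 to 102, x -18 to +4: grip it across the 44 mm
- wedge_eye (a point): middle of the wedge's eye, 84.5 mm above its point, 7 mm to -x: a hole along x, 16 wide (y), 21 high (z). In the bed the wedge's axes agree with the bed's. Its back must bear on the slips (and they on stone and stop) as well as its front on the jaw: touching the jaw alone, it feels tight too soon. When tight its point is 0 to 40 mm above the floor
- peg_stand: fixed brush stand, origin under its middle: base 300 long (y), posts at y = +-130, 163 high, crossbar (diameter 16) along y at x = 0, z = 140. Brass pegs of diameter 8 at y = +-50, z = 140 run 50 mm from the bar's axis to -x, with a tip turned up 4 mm. Lift the wedge 5 to 12 mm, then draw it 50 mm along the stand's -x
- slip_block: fixed wooden block 132 x 30 x 40 mm with four saw cuts across it, 32 mm apart along its x, 8.4 wide and 30 deep, in which the slips stand. Origin: centre of its underside
- slip1: packing slip 1 of four alike: bamboo plate 6 thick (x), 44 wide (y), 65 high (z), 16 g, top corners cut off 6 x 6, standing upright in the slip block with its ends 7 mm proud of the block at each side. Origin: centre of its underside (10 mm above the desk at the start). Grip across the 44 mm width. In the bed it stands on the floor, flat against the stone or the slip before
- slip2: packing slip 2 of four alike: bamboo plate 6 thick (x), 44 wide (y), 65 high (z), 16 g, top corners cut off 6 x 6, standing upright in the slip block with its ends 7 mm proud of the block at each side. Origin: centre of its underside (10 mm above the desk at the start). Grip across the 44 mm width. In the bed it stands on the floor, flat against the stone or the slip before
- slip3: packing slip 3 of four alike: bamboo plate 6 thick (x), 44 wide (y), 65 high (z), 16 g, top corners cut off 6 x 6, standing upright in the slip block with its ends 7 mm proud of the block at each side. Origin: centre of its underside (10 mm above the desk at the start). Grip across the 44 mm width. In the bed it stands on the floor, flat against the stone or the slip before
- slip4: packing slip 4 of four alike: bamboo plate 6 thick (x), 44 wide (y), 65 high (z), 16 g, top corners cut off 6 x 6, standing upright in the slip block with its ends 7 mm proud of the block at each side. Origin: centre of its underside (10 mm above the desk at the start). Grip across the 44 mm width. In the bed it stands on the floor, flat against the stone or the slip before
- dust_brush: small dusting brush (44 x 22 x 100) hanging by the eye in its handle on the other peg of the stand. Not needed; sizes in mm. Origin: on its underside
- graver: steel seal-carving knife with a wrapped handle, 165 long, lying on the felt. Not needed; sizes in mm. Origin: on its underside, where the handle ends and the shank begins
- spare_stone: smaller seal stone, 24 x 24 x 60, standing on the felt. Not needed; sizes in mm. Origin: on its underside
- lying_stone: seal stone 28 x 28 x 70 lying on the felt. Not needed; sizes in mm. Origin: on its underside
- paste_box: round lidded porcelain seal-paste box, diameter 69, 40 high. Not needed; sizes in mm. Origin: on its underside
- inkstone: round inkstone, diameter 112, 20 high. Not needed; sizes in mm. Origin: on its underside
Things that resemble listed ones, but are neither listed nor needed, are in the scene too. What is shaped like the stone but blue is not meant.

How it is judged:
By the outcome, as a careful person would: the job done as asked, in the order asked, and still so for the second after the job is handed in, while the arm keeps its last pose, push and grip.
It also fails if it takes over 72 s, if anything falls off the work surface, if the arm or the gripper's body presses on something with over 40 N, if the wrist force passes 120 N, or if a joint passes its speed limit or range.

## Working session

There is one attempt and no reset: what is moved stays moved. The work goes in short steps, Python scripts to look and compute and a tool call to move; the robot and the scene stay as the last step left them, time stands still between calls to the robot, and variables do not carry over. Pictures are saved under pics/ and viewed, at most 10 in all, crops included, and the job is handed in when it is done.

Besides the shell and the picture viewer there is one more tool, called after ">>>" in YAML: its name, and indented under it one key for each argument. jog_arm: Moves the arm, as the interface text tells. Its arguments: {"type":"object","properties":{"steps":{"type":"array","items":{"type":"array","items":{"type":"array","items":{"type":"number"}}}},"newtons":{"type":"number"}},"required":["steps"]}

```bash
mkdir -p pics
cat > h.py <<'E'
import numpy as np, cv2
from station import arm, vision
from scipy.spatial.transform import Rotation as R
def grab(n):
    f=vision.grab_frame(n); f['f']=f['color'].shape[0]/2/np.tan(np.radians(f['vfov'])/2); return f
def ray(f,u,v):
    K=np.array([[f['f'],0,f['cx']],[0,f['f'],f['cy']],[0,0,1.]])
    p=cv2.undistortPoints(np.array([[[u,v]]],float),K,np.array([f['k1'],0,0,0.]),).ravel()
    E=np.array(f['extrinsics']); d=E[:3,:3].T@np.array([*p,1]); return -E[:3,:3].T@E[:3,3], d/np.linalg.norm(d)
def onz(f,u,v,z):
    o,d=ray(f,u,v); return o+d*(z-o[2])/d[2]
def proj(f,P):
    E=np.array(f['extrinsics']); c=E[:3,:3]@np.asarray(P)+E[:3,3]; s=c[:2]/c[2]; s=s*(1+f['k1']*(s@s)); return s*f['f']+[f['cx'],f['cy']]
def tri(f1,p1,f2,p2):
    o1,d1=ray(f1,*p1);o2,d2=ray(f2,*p2);A=np.c_[d1,-d2];t=np.linalg.lstsq(A,o2-o1,rcond=None)[0]
    a=o1+t[0]*d1;b=o2+t[1]*d2;return (a+b)/2,np.linalg.norm(a-b)
def save(n,im): cv2.imwrite('pics/'+n,cv2.cvtColor(im,cv2.COLOR_RGB2BGR))
E
python3 - <<'E'
from h import *
import pickle
F={n:grab(n) for n in('side','top')}; pickle.dump(F,open('F0.pkl','wb'))
for n,f in F.items():
    save(n+'0.png',cv2.resize(f['color'],(800,600),interpolation=cv2.INTER_CUBIC)); o,_=ray(f,280,210);print(n,f['vfov'],f['k1'],f['cx'],f['cy'],o)
s=arm.get_state();print(s)
E
```

```text
side 49.82034988911044 -0.025390065475465087 276.63346951861126 201.2702752133223 [ 0.16886866 -0.61549813  0.86054812]
top 43.52300281973599 -0.16822233265721825 282.7331126238611 212.81545660775768 [0.46531355 0.0284249  1.26765125]
{'t': 0.1, 'q': array([ 1.52006184e+00,  3.59312806e-01,  1.11488400e-02, -3.11170196e-04,
       -1.22410888e+00, -2.88087173e-01]), 'qd': array([-0.00048734, -0.00069732,  0.00411542,  0.00113552,  0.00122606,
       -0.00116723]), 'joint_efforts': array([-3.12265642e-03, -5.84164524e+01,  2.93751258e+01,  7.01561540e+00,
        1.01172575e-02, -5.90204877e-05]), 'eef_pos': array([0.22424101, 0.63619373, 0.22571678]), 'ee_rot': array([ 3.14009387e+00, -1.39064436e-04, -3.38927500e-01]), 'force': array([-0.37120069,  0.25977753, -0.54279762]), 'moment': array([-0.01832665, -0.03015317, -0.00549424]), 'gripper_force': 0.0, 'width': 0.08759590579719463}
```

View pics/top0.png

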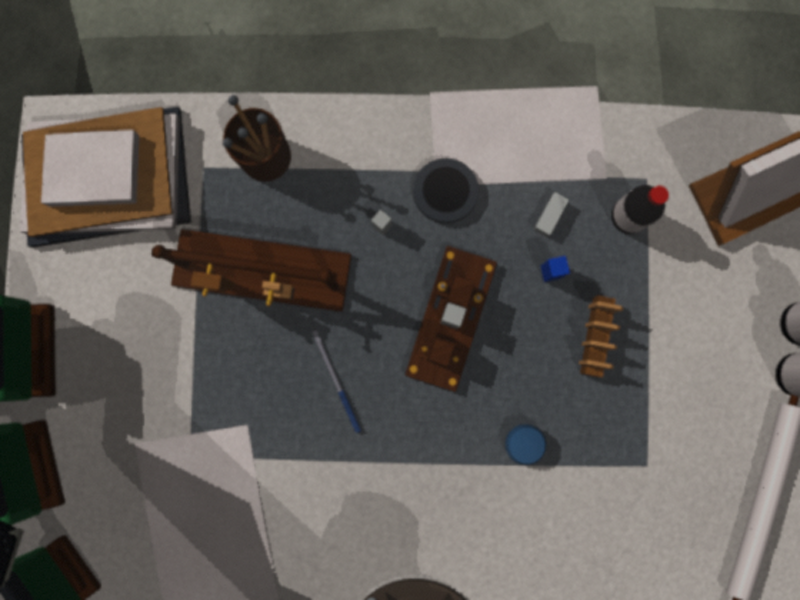

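View pics/side0.png

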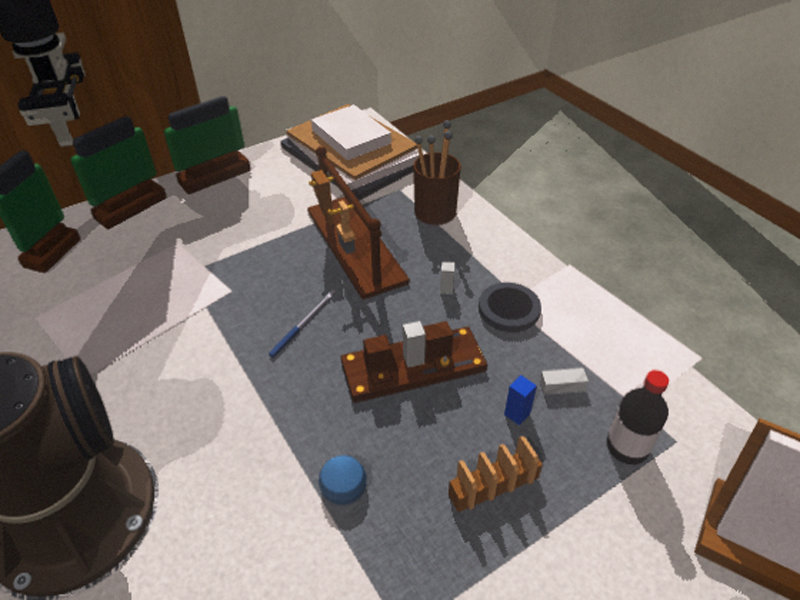

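The top picture (display px, 800x600) shows the bed at (452,318), with the jaw towards the robot at (445,350), the white stone at (455,315) and the stop at the far end. The slip block with four slips is at (600,340) and the peg stand at (260,270), its pegs towards the robot. The side picture shows the same things.

Possible mix-ups:
- **Stone:** white block in the bed, top (455,315). Not the blue block (556,268), the spare stone (380,218) or the lying stone (552,214).
- **Wedge:** plain brown piece on the left peg, top (205,280) and side (320,185). The piece on the other peg, top (275,288) and side (345,230), has grey bristles, so it is the brush.

I'll check these in one close crop.

Run:
```python
from h import *
import pickle
F=pickle.load(open('F0.pkl','rb'));s=F['side']['color'];t=F['top']['color']
def c(im,x,y,w,h): return cv2.resize(im[y:y+h,x:x+w],(400,300),interpolation=cv2.INTER_CUBIC)
m=np.vstack([np.hstack([c(s,205,95,92,69),c(s,230,215,120,90)]),np.hstack([c(t,275,165,160,120)if 0 else c(t,275,168,88,66*1+0),c(s,305,295,88,66)])])
m=np.clip(m.astype(float)*1.5,0,255).astype(np.uint8);save('crop1.png',m)
```

```text
(no output)
```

View pics/crop1.png

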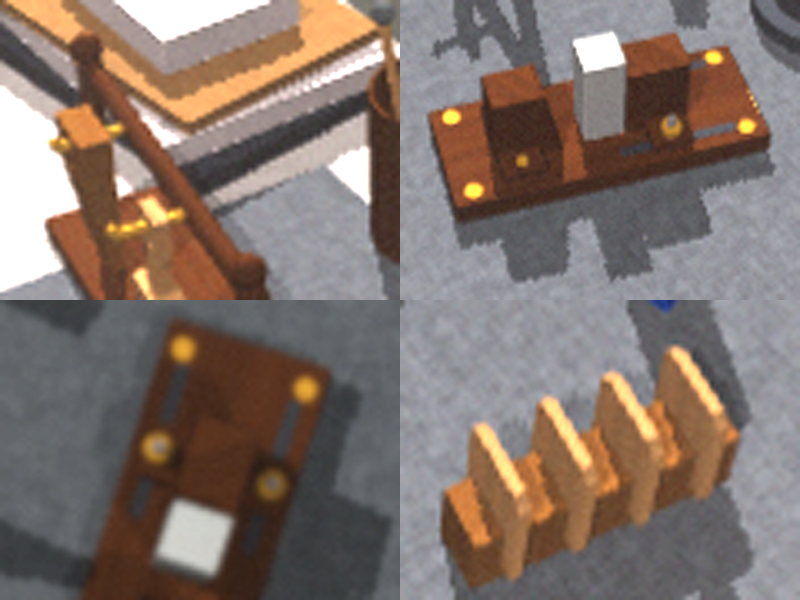

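The crop confirms it. The plain tapering piece on the left peg (side raw ~(222,140)) is the wedge, and the piece on the right peg is the brush. The white stone stands between the dark jaw (left in side view) and the stop with its brass nuts. The four slips stand in their block with nothing else around. Next I measure.

Run:
```python
from h import *
import pickle
F=pickle.load(open('F0.pkl','rb'))
def blobs(f,box,fn,amin):
    x0,y0,x1,y1=box; im=f['color'][y0:y1,x0:x1]; hsv=cv2.cvtColor(im,cv2.COLOR_RGB2HSV).astype(int); m=fn(hsv[...,0],hsv[...,1],hsv[...,2]).astype(np.uint8)
    n,l,st,c=cv2.connectedComponentsWithStats(m); out=[]
    for i in range(1,n):
        if st[i,4]>=amin:
            ct=cv2.findContours((l==i).astype(np.uint8),0,2)[0][0]; r=cv2.minAreaRect(ct+np.array([[x0,y0]])); out.append((c[i]+[x0,y0],st[i,4],r))
    return out
brass=lambda h,s,v:(h>12)&(h<30)&(s>140)&(v>110)
for n,b in(('top',(280,165,355,280)),('side',(230,220,350,290))):
    for c,a,r in blobs(F[n],b,brass,3): print(n,'brass',c.round(1),a,onz(F[n],*c,.0215).round(4))
white=lambda h,s,v:(s<60)&(v>120)
for n,b in(('top',(300,200,340,240)),('side',(275,220,305,260))):
    for c,a,r in blobs(F[n],b,white,10): print(n,'stone',c.round(1),a,[np.round(x,1) for x in r],onz(F[n],*c,.095).round(4))
f=F['top']
slip=lambda h,s,v:(h>8)&(h<25)&(s>90)&(v>130)
for c,a,r in blobs(f,(400,200,445,270),slip,10):
    bp=cv2.boxPoints(r); print('slip',c.round(1),a,[np.round(x,1) for x in r],onz(f,*c,.075).round(4),[onz(f,*p,.072)[:2].round(4) for p in bp])
m=blobs(f,(400,200,445,270),lambda h,s,v:(h<25)&(s>80)&(v>45),100)
for c,a,r in m: print('block',c,a,r,[onz(f,*p,.04)[:2].round(4) for p in cv2.boxPoints(r)])
# peg brass
for n,b in(('top',(100,160,260,220)),('side',(205,95,300,180))):
    for c,a,r in blobs(F[n],b,lambda h,s,v:(h>15)&(h<30)&(s>130)&(v>120),3): print(n,'peg',c.round(1),a,[np.round(x,1) for x in r],onz(F[n],*c,.14).round(4))
for c,a,r in blobs(f,(100,150,260,225),lambda h,s,v:((h<20)|(h>170))&(s>80)&(v>35)&(v<140),300): print('stand',c,a,r,[onz(f,*p,.015)[:2].round(4) for p in cv2.boxPoints(r)])
```

```text
top brass [314.7 178.1] 18 [ 0.659  -0.0414  0.0215]
top brass [341.7 187.1] 18 [ 0.6389 -0.1065  0.0215]
top brass [307.5 200.2] 6 [ 0.6055 -0.0252  0.0215]
top brass [289. 258.] 21 [0.467  0.0157 0.0215]
top brass [316.2 266.8] 19 [ 0.4476 -0.049   0.0215]
side brass [323.6 231.7] 22 [ 0.6609 -0.0449  0.0215]
side brass [245.2 249.5] 24 [0.4701 0.0123 0.0215]
side brass [311.2 252.8] 12 [ 0.5959 -0.0824  0.0215]
side brass [333.6 252.2] 23 [ 0.6415 -0.1101  0.0215]
side brass [266.3 263. ] 7 [ 0.4909 -0.0498  0.0215]
side brass [251.6 271.6] 27 [ 0.4498 -0.0522  0.0215]
top stone [317.4 219.7] 143 [array([317.2, 219.8]), array([12.3, 11.4]), np.float64(18.4)] [ 0.5537 -0.045   0.095 ]
side stone [289.3 229.8] 143 [array([289.4, 229.8]), array([10.8, 13.7]), np.float64(78.7)] [ 0.5562 -0.0477  0.095 ]
slip [425.8 213.3] 21 [array([425.5, 213.3]), array([15.3,  1.2]), np.float64(11.3)] [ 0.5759 -0.2965  0.075 ] [array([ 0.578 , -0.2788]), array([ 0.5806, -0.2794]), array([ 0.5745, -0.3149]), array([ 0.5719, -0.3144])]
slip [422.6 226.7] 23 [array([423. , 226.7]), array([14.3,  1.4]),
[... 1359 characters left out ...]
0.6161 0.3331 0.14  ]
side peg [218.6 127.4] 7 [array([218.5, 127.5]), array([1., 3.]), np.float64(90.0)] [0.5809 0.3379 0.14  ]
side peg [242.6 143.6] 18 [array([242.1, 143.8]), array([7.6, 3.6]), np.float64(15.9)] [0.5998 0.2378 0.14  ]
side peg [234.1 146.9] 21 [array([234. , 146.8]), array([2.7, 8.2]), np.float64(81.9)] [0.5746 0.238  0.14  ]
side peg [237.2 158.8] 6 [array([237.1, 159.1]), array([4.1, 1.3]), np.float64(71.6)] [0.5572 0.1905 0.14  ]
stand [181.75869336 188.2748156 ] 4745 ((179.20693969726562, 190.1673583984375), (127.50708770751953, 44.883663177490234), 8.383248329162598) [array([0.5881, 0.4481]), array([0.6982, 0.438 ]), array([0.6581, 0.1248]), array([0.5506, 0.1371])]
```

Run:
```python
from h import *
import pickle
F=pickle.load(open('F0.pkl','rb'));s=F['side'];t=F['top']
for a,b in(((82,126),(119,192)),((148,99),(186,163)),((211,75),(250,135)),((274,49),(313,108))):
    a=np.array(a)/4.545+[305,295];b=np.array(b)/4.545+[305,295]
    print(onz(s,*(a+b)/2,.075).round(4),(onz(s,*a,.075)-onz(s,*b,.075)).round(4))
def c(f,x,y,w,h): return np.clip(cv2.resize(f['color'][y:y+h,x:x+w],(400,300),interpolation=cv2.INTER_NEAREST)*1.9,0,255).astype(np.uint8)
m=np.vstack([np.hstack([c(s,205,110,48,36),c(s,250,222,80,60)]),np.hstack([c(t,122,174,48,36),c(t,286,195,64,48)])])
for x in range(0,800,50): m[::4,x]=(0,255,255)
for y in range(0,600,50): m[y,::4]=(0,255,255)
save('crop2.png',m)
```

```text
[ 0.4832 -0.2875  0.075 ] [0.0057 0.0334 0.    ]
[ 0.515  -0.2924  0.075 ] [0.0056 0.0331 0.    ]
[ 0.5458 -0.2975  0.075 ] [0.0048 0.032  0.    ]
[ 0.5771 -0.3025  0.075 ] [0.0053 0.0318 0.    ]
```

View pics/crop2.png

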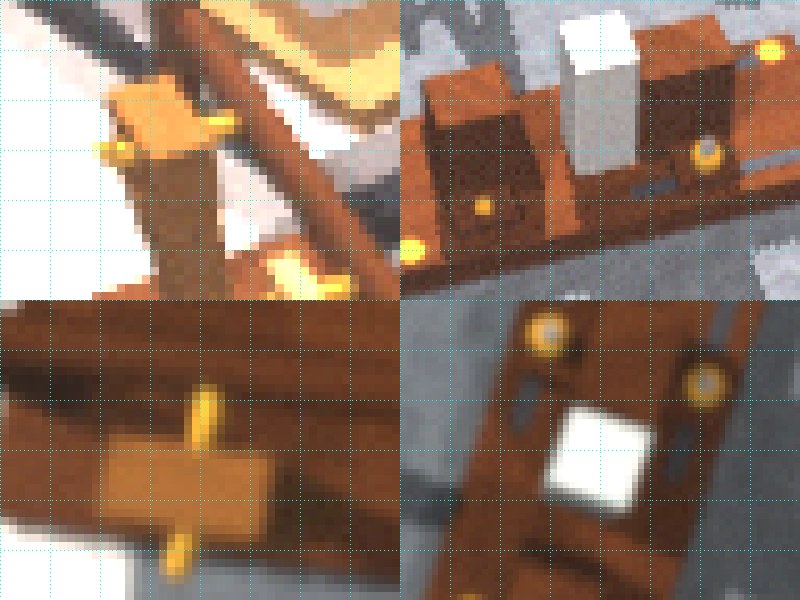

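Run:
```python
from h import *
import pickle
F=pickle.load(open('F0.pkl','rb'));s=F['side'];t=F['top']
print('wedge',tri(t,(144.3,196.4),s,(224.8,124.3)),onz(t,144.3,196.4,.151),onz(s,224.8,124.3,.151))
P=[onz(t,122+x/8.333,174+(y-300)/8.333,.151)[:2] for x,y in((105,433),(275,455),(265,542),(98,515))];print(np.round(P,4))
j=onz(s,271.5,237.8,.08)[:2]-[.55435,-.047];a=np.radians(-16.8);u=np.array([np.cos(a),np.sin(a)]);v=np.array([-u[1],u[0]]);print('jaw edge bed',j@u,j@v)
print('stone', (np.array([.555,-.0463])-[.55435,-.047])@u)
m=np.clip(cv2.resize(t['color'][203:263,400:450],(500,600),interpolation=cv2.INTER_NEAREST)*1.6,0,255).astype(np.uint8)
save('crop3.png',m)
```

```text
wedge (array([0.5942525 , 0.33232013, 0.14802716]), np.float64(0.006716058608111322)) [0.59087608 0.33293201 0.151     ] [0.5954866  0.32690461 0.151     ]
[[0.6045 0.3553]
 [0.5996 0.3097]
 [0.5769 0.3112]
 [0.583  0.356 ]]
jaw edge bed -0.04005003093854589 0.000983154825232963
stone 0.00041993541553475154
```

View pics/crop3.png

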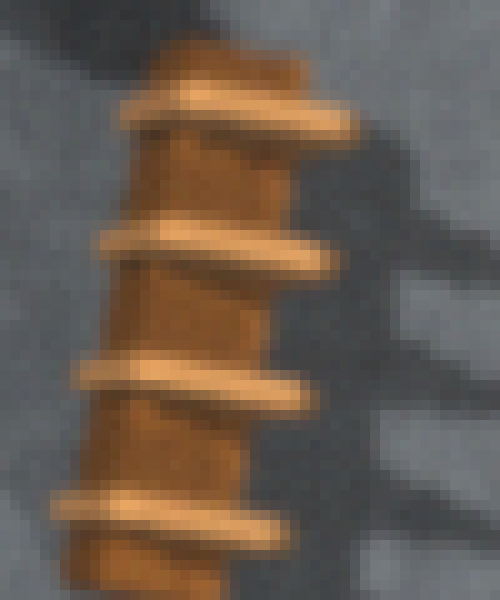

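The crop shows four bright slips in the block. Their right-hand ends are at raw ≈(435.8,215.2), (433.8,229.2), (431.5,243) and (429.5,256.5), which I use for their y positions.

Run:
```python
from h import *
import pickle
F=pickle.load(open('F0.pkl','rb'));t=F['top']
a=np.radians(-10.);v=np.array([-np.sin(a),np.cos(a)])
for p in((435.6,215.2),(433.6,229.2),(431.4,243),(429.3,256.4)): print((onz(t,*p,.069)[:2]+.022*v).round(4))
p=onz(t,430.5,211,.04);q=onz(t,422.7,262,.04);print('blk edge',p,q,((p+q)/2)[:2]+.015*v,np.degrees(np.arctan2(*(p-q)[1::-1])))
```

```text
[ 0.5765 -0.2999]
[ 0.5439 -0.2952]
[ 0.5119 -0.2901]
[ 0.4809 -0.2853]
blk edge [ 0.58501228 -0.31762885  0.04      ] [ 0.46395127 -0.29928223  0.04      ] [ 0.5270865  -0.29368342] -8.617519061308652
```

>>> jog_arm:
  steps:
    - [[0, 0.898, 0.744, -0.136, 0, 0, 0], [0, 0.898, 0.744, -0.136, 0, 0, 0], [0, 0.898, 0.744, -0.136, 0, 0, 0], [0, 0.898, 0.744, -0.136, 0, 0, 0], [0, 0.898, 0.744, -0.136, 0, 0, 0], [0, 0.898, 0.744, -0.136, 0, 0, 0], [0, 0.898, 0.744, -0.136, 0, 0, 0]]

```text
t: 0.8
eef_pos: [0.376, 0.3828, 0.2616]
ee_rot: [-3.141, -0.0, -0.342]
force: [0.4, 0.6, -0.5]
width: 0.088
gripper_force: 0.0
```

>>> jog_arm:
  steps:
    - [[0, 0.796, 0.82, 0, 0, 0, 0], [0, 0.796, 0.82, 0, 0, 0, 0], [0, 0.796, 0.82, 0, 0, 0, 0], [0, 0.796, 0.82, 0, 0, 0, 0], [0, 0.796, 0.82, 0, 0, 0, 0], [0, 0.796, 0.82, 0, 0, 0, 0], [0, 0.796, 0.82, 0, 0, 0, 0]]

```text
t: 1.5
eef_pos: [0.4946, 0.124, 0.2601]
ee_rot: [3.141, 0.0, -0.343]
force: [0.2, 0.4, -1.0]
width: 0.0876
gripper_force: 0.0
```

>>> jog_arm:
  steps:
    - [[0, 0.32, 0.904, 0, 0, 0, 0], [0, 0.32, 0.904, 0, 0, 0, 0], [0, 0.32, 0.904, 0, 0, 0, 0], [0, 0.32, 0.904, 0, 0, 0, 0], [0, 0.32, 0.904, 0, 0, 0, 0], [0, 0.32, 0.904, 0, 0, 0, 0]]

```text
t: 2.1
eef_pos: [0.4936, -0.1157, 0.2601]
ee_rot: [3.141, 0.001, -0.343]
force: [-0.2, 1.0, 0.5]
width: 0.0877
gripper_force: 0.0
```

```bash
cat >> h.py <<'E'
BC=np.array([.55435,-.047]);BY=-16.8
def bed(x,y):
    a=np.radians(BY);return BC+[x*np.cos(a)-y*np.sin(a),x*np.sin(a)+y*np.cos(a)]
def st():
    s=arm.get_state();T=R.from_euler('xyz',s['ee_rot']);print('t',round(s['t'],2),'p',s['eef_pos'].round(4),'rot',np.degrees(s['ee_rot']).round(2),'F',s['force'].round(2),'w',round(s['width'],4),'g',round(s['gripper_force'],1));return s['eef_pos'],T
def rel(p,T,P,yaw):
    Q=R.from_euler('xyz',[np.pi,0,np.radians(yaw)])
    d=T.inv().apply(np.array(P)-p)/.25; r=np.degrees((T.inv()*Q).as_rotvec())/45
    print('->',np.round(P,4),yaw,'rel',d.round(3),r.round(3),'rows',round(max(np.linalg.norm(d)*5,np.linalg.norm(r)*45/8.59),1)); return np.array(P),Q
E
python3 - <<'E'
from h import *
p,T=st(); a=np.radians(-9.2);u=np.array([np.cos(a),np.sin(a)])
c=np.array([.482,-.2865])-.005*u
rel(p,T,[*c,.12],-9.2)
E
```

```text
t 2.1 p [ 0.4936 -0.1157  0.2601] rot [ 1.7995e+02  5.0000e-02 -1.9630e+01] F [-0.19  1.    0.48] w 0.0877 g 0.0
-> [ 0.4771 -0.2857  0.12  ] -9.2 rel [0.167 0.662 0.561] [ 0.001  0.001 -0.232] rows 4.4
```

>>> jog_arm:
  steps:
    - [[0, 0.167, 0.662, 0.561, 0, 0, -0.232], [0, 0.167, 0.662, 0.561, 0, 0, -0.232], [0, 0.167, 0.662, 0.561, 0, 0, -0.232], [0, 0.167, 0.662, 0.561, 0, 0, -0.232], [0, 0.167, 0.662, 0.561, 0, 0, -0.232], [0, 0.167, 0.662, 0.561, 0, 0, -0.232], [0, 0.167, 0.662, 0.561, 0, 0, -0.232]]

```text
t: 2.8
eef_pos: [0.4786, -0.2821, 0.1198]
ee_rot: [-3.142, 0.001, -0.157]
force: [0.8, 0.6, 1.0]
width: 0.0879
gripper_force: 0.0
```

Run:
```python
from h import *
import pickle
p,T=st(); F={n:grab(n) for n in('side','top')}
# project finger tip centres
ims=[]
for n,(x,y) in(('side',(270,240)),('top',(370,170))):
    f=F[n]; im=f['color'][y:y+120,x:x+100]; im=np.clip(cv2.resize(im,(400,480),interpolation=cv2.INTER_NEAREST)*1.6,0,255).astype(np.uint8)
    for q in([0,.0438,0],[0,-.0438,0],[0,.065,0],[0,-.065,0],[.005,.022,.051],[.005,-.022,.051],[.0,.0,0]):
        P=p+T.apply(q); c=(proj(f,P)-[x,y])*4+2; cv2.circle(im,tuple(c.astype(int)),2,(0,255,255),-1)
    ims.append(im)
save('c4.png',np.hstack(ims))
```

```text
t 2.8 p [ 0.4786 -0.2821  0.1198] rot [-1.80e+02  8.00e-02 -8.99e+00] F [0.82 0.62 0.97] w 0.0879 g 0.0
```

View pics/c4.png

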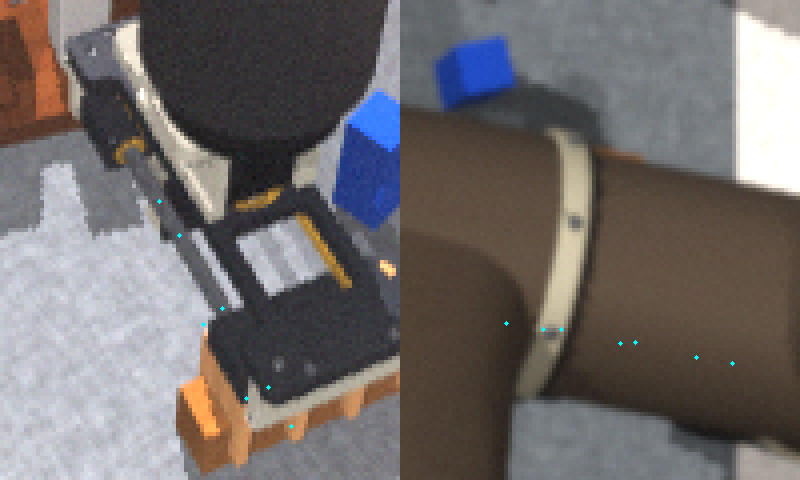

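The side view shows the gripper over the nearest slip, and the predicted slip corners (205,324) and (246,398) fall on its edges. The alignment is good, so I descend.

Run:
```python
from h import *
p,T=st(); a=np.radians(-9.2);u=np.array([np.cos(a),np.sin(a)])
c=np.array([.482,-.2855])-.005*u
rel(p,T,[*c,.037],-9.2)
```

```text
t 2.9 p [ 0.4795 -0.2817  0.121 ] rot [ 1.80e+02 -7.00e-02 -8.91e+00] F [ 0.15 -0.17  0.11] w 0.0875 g 0.0
-> [ 0.4771 -0.2847  0.037 ] -9.2 rel [-0.008  0.013  0.336] [ 0.    -0.001  0.007] rows 1.7
```

>>> jog_arm:
  steps:
    - [[0, -0.006, 0.01, 0.2, 0, 0, 0], [0, -0.006, 0.01, 0.335, 0, 0, 0], [0, -0.006, 0.01, 0.335, 0, 0, 0], [0, -0.006, 0.01, 0.335, 0, 0, 0], [255, -0.006, 0.01, 0.335, 0, 0, 0], [255, -0.006, 0.01, 0.335, 0, 0, 0], [255, -0.006, 0.01, 0.335, 0, 0, 0], [255, -0.006, 0.01, 0.335, 0, 0, 0]]
  newtons: 15

```text
t: 3.7
eef_pos: [0.4771, -0.285, 0.0375]
ee_rot: [3.142, -0.002, -0.157]
force: [-0.6, 0.7, -0.1]
width: 0.0608
gripper_force: 0.0
```

>>> jog_arm:
  steps:
    - [[255, 0, 0, 0, 0, 0, 0], [255, 0, 0, 0, 0, 0, 0], [255, 0, 0, 0, 0, 0, 0], [255, 0, 0, 0, 0, 0, 0]]

```text
t: 4.1
eef_pos: [0.4767, -0.2849, 0.0367]
ee_rot: [3.141, -0.0, -0.157]
force: [-0.8, 1.2, 2.3]
width: 0.0438
gripper_force: 15.0
```

Run:
```python
from h import *
p,T=st(); p,T=rel(p,T,p+[0,0,.118],-9.2)
rel(p,T,[*bed(-.0255,0),.15],BY)
```

```text
t 4.1 p [ 0.4767 -0.2849  0.0367] rot [179.99  -0.    -8.97] F [-0.85  1.22  2.32] w 0.0438 g 15.0
-> [ 0.4767 -0.2849  0.1547] -9.2 rel [ 0.     0.    -0.472] [ 0.    -0.     0.005] rows 2.4
-> [ 0.5299 -0.0396  0.15  ] -16.8 rel [ 0.053 -1.003  0.019] [ 0.    -0.     0.169] rows 5.0
```

>>> jog_arm:
  steps:
    - [[255, 0, 0, -0.2, 0, 0, 0], [255, 0, 0, -0.4, 0, 0, 0], [255, 0.025, -0.15, -0.472, 0, 0, 0], [255, 0.053, -0.33, -0.472, 0, 0, 0.08], [255, 0.053, -0.53, -0.472, 0, 0, 0.169], [255, 0.053, -0.73, -0.472, 0, 0, 0.169], [255, 0.053, -0.93, -0.46, 0, 0, 0.169], [255, 0.053, -0.99, -0.46, 0, 0, 0.169]]

```text
t: 4.9
eef_pos: [0.5287, -0.0389, 0.1514]
ee_rot: [-3.141, -0.0, -0.286]
force: [-0.6, 0.3, 0.6]
width: 0.0438
gripper_force: 15.0
```

>>> jog_arm:
  steps:
    - [[255, 0, 0, 0, 0, 0, 0], [255, 0, 0, 0, 0, 0, 0]]

```text
t: 5.1
eef_pos: [0.5281, -0.0425, 0.1514]
ee_rot: [3.141, 0.0, -0.288]
force: [-0.1, -0.5, -0.4]
width: 0.0437
gripper_force: 15.0
```

Run:
```python
from h import *
import pickle
p,T=st(); F={n:grab(n) for n in('side','top')}; pickle.dump(F,open('F1.pkl','wb'))
rel(p,T,[*bed(-.0255,0),.14],BY)
f=F['side']; x,y=235,185
im=f['color'][y:y+100,x:x+133]; im=np.clip(cv2.resize(im,(798,600),interpolation=cv2.INTER_NEAREST)*1.5,0,255).astype(np.uint8)
for q in([.005,.022,-.027+.059],[.005,-.022,-.038+.006],[.005,.022,.027],[.005,-.022,.027],[.002,-.022,.027],[.008,-.022,.027]):
    c=(proj(f,p+T.apply(q))-[x,y])*6+3; cv2.circle(im,tuple(c.astype(int)),2,(0,255,255),-1)
for X,Y,Z in((-.0145,.015,.095),(-.0145,-.015,.095),(.0155,-.015,.095),(.0155,.015,.095),(-.042,-.016,.08),(-.042,.016,.08),(-.03,-.016,.02)):
    c=(proj(f,[*bed(X,Y),Z])-[x,y])*6+3; cv2.circle(im,tuple(c.astype(int)),2,(255,0,255),-1)
save('c5.png',im)
```

```text
t 5.1 p [ 0.5281 -0.0425  0.1514] rot [ 1.7998e+02  3.0000e-02 -1.6530e+01] F [-0.08 -0.47 -0.35] w 0.0437 g 15.0
-> [ 0.5299 -0.0396  0.14  ] -16.8 rel [ 0.004 -0.013  0.046] [0.    0.001 0.006] rows 0.2
```

View pics/c5.png

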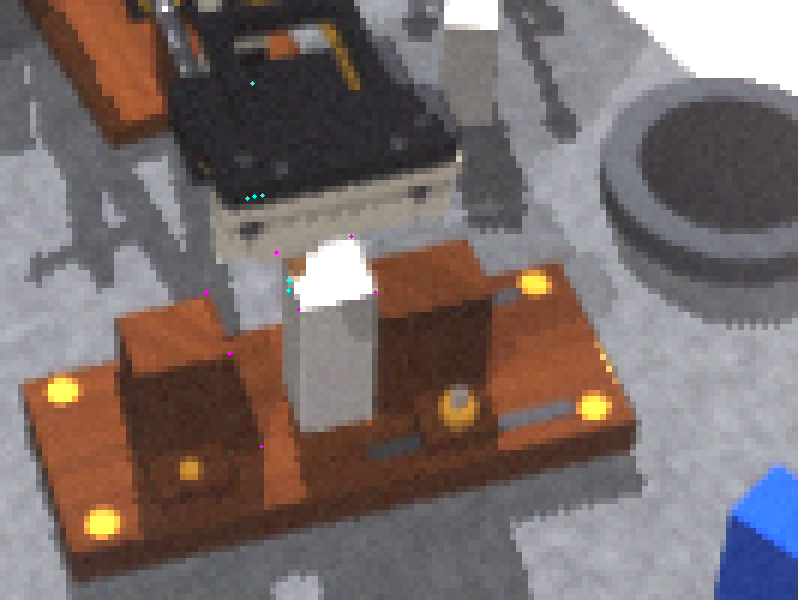

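The side view shows the slip's lower end just left of the stone at (290,280). The stone's left edge is at x≈285-300 and the jaw's top edge at about (228,355). There is clearance on both sides, so I go down into the gap.

Run:
```python
from h import *
p,T=st()
rel(p,T,[*bed(-.0265,0),.14],BY);rel(p,T,[*bed(-.0265,0),.055],BY)
```

```text
t 5.2 p [ 0.5281 -0.0434  0.1514] rot [ 1.7998e+02  2.0000e-02 -1.6630e+01] F [-0.11 -0.23 -0.63] w 0.0438 g 15.0
-> [ 0.529  -0.0393  0.14  ] -16.8 rel [-0.001 -0.017  0.046] [0.    0.    0.004] rows 0.2
-> [ 0.529  -0.0393  0.055 ] -16.8 rel [-0.001 -0.017  0.386] [0.    0.    0.004] rows 1.9
```

>>> jog_arm:
  steps:
    - [[255, -0.001, -0.017, 0, 0, 0, 0.004], [255, -0.001, -0.017, 0.1, 0, 0, 0.004], [255, -0.001, -0.017, 0.2, 0, 0, 0.004], [255, -0.001, -0.017, 0.28, 0, 0, 0.004], [255, -0.001, -0.017, 0.34, 0, 0, 0.004], [255, -0.001, -0.017, 0.386, 0, 0, 0.004], [255, -0.001, -0.017, 0.386, 0, 0, 0.004]]

```text
t: 5.9
eef_pos: [0.5293, -0.0389, 0.0549]
ee_rot: [3.141, 0.0, -0.294]
force: [-0.6, -0.1, 1.0]
width: 0.0432
gripper_force: 15.0
```

>>> jog_arm:
  steps:
    - [[255, 0, 0, 0, 0, 0, 0], [255, 0, 0, 0.008, 0, 0, 0], [255, 0, 0, 0.016, 0, 0, 0], [255, 0, 0, 0.02, 0, 0, 0], [255, 0, 0, 0.02, 0, 0, 0]]

```text
t: 6.4
eef_pos: [0.5292, -0.0384, 0.0498]
ee_rot: [3.141, 0.0, -0.293]
force: [-1.2, 0.3, -0.1]
width: 0.0432
gripper_force: 15.0
```

>>> jog_arm:
  steps:
    - [[255, -0.008, 0, 0, 0, 0, 0], [255, -0.016, 0, 0, 0, 0, 0], [255, -0.016, 0, 0, 0, 0, 0], [255, -0.016, 0, 0, 0, 0, 0]]

```text
t: 6.8
eef_pos: [0.5256, -0.0371, 0.0502]
ee_rot: [-3.141, -0.0, -0.292]
force: [0.1, 0.1, 0.2]
width: 0.043
gripper_force: 15.0
```

>>> jog_arm:
  steps:
    - [[255, -0.004, 0, 0, 0, 0, 0], [255, -0.004, 0, 0, 0, 0, 0], [255, -0.004, 0, 0, 0, 0, 0]]

```text
t: 7.1
eef_pos: [0.5245, -0.0368, 0.0501]
ee_rot: [-3.142, 0.0, -0.292]
force: [0.2, 0.0, -0.1]
width: 0.0432
gripper_force: 15.0
```

>>> jog_arm:
  steps:
    - [[255, -0.004, 0, 0, 0, 0, 0], [255, -0.004, 0, 0, 0, 0, 0], [255, -0.004, 0, 0, 0, 0, 0]]

```text
t: 7.4
eef_pos: [0.5235, -0.0366, 0.0501]
ee_rot: [3.142, 0.0, -0.292]
force: [0.5, 0.0, 0.2]
width: 0.0428
gripper_force: 15.0
```

>>> jog_arm:
  steps:
    - [[255, -0.004, 0, 0, 0, 0, 0], [255, -0.004, 0, 0, 0, 0, 0], [255, -0.004, 0, 0, 0, 0, 0]]

```text
t: 7.7
eef_pos: [0.5226, -0.0363, 0.0501]
ee_rot: [-3.142, -0.0, -0.292]
force: [-0.3, 0.1, 0.5]
width: 0.0432
gripper_force: 15.0
```

>>> jog_arm:
  steps:
    - [[255, -0.004, 0, 0, 0, 0, 0], [255, -0.004, 0, 0, 0, 0, 0], [255, -0.004, 0, 0, 0, 0, 0]]

```text
t: 8.0
eef_pos: [0.5217, -0.036, 0.0501]
ee_rot: [-3.142, -0.0, -0.292]
force: [-0.0, 0.4, -0.5]
width: 0.043
gripper_force: 15.0
```

>>> jog_arm:
  steps:
    - [[255, -0.004, 0, 0, 0, 0, 0], [255, -0.004, 0, 0, 0, 0, 0], [255, -0.004, 0, 0, 0, 0, 0]]

```text
t: 8.3
eef_pos: [0.5207, -0.0357, 0.0501]
ee_rot: [3.142, -0.0, -0.292]
force: [-0.2, 0.8, -0.3]
width: 0.0428
gripper_force: 15.0
```

>>> jog_arm:
  steps:
    - [[255, -0.004, 0, 0, 0, 0, 0], [255, -0.004, 0, 0, 0, 0, 0], [255, -0.004, 0, 0, 0, 0, 0]]

```text
t: 8.6
eef_pos: [0.5197, -0.0354, 0.0501]
ee_rot: [-3.142, -0.0, -0.292]
force: [0.3, 0.6, -0.6]
width: 0.0431
gripper_force: 15.0
```

Run:
```python
from h import *
p,T=st(); F={n:grab(n) for n in('side','top')}
f=F['side']; x,y=235,205
im=f['color'][y:y+80,x:x+106]; im=np.clip(cv2.resize(im,(795,600),interpolation=cv2.INTER_NEAREST)*2.2,0,255).astype(np.uint8)
save('c6.png',im)
```

```text
t 8.6 p [ 0.5197 -0.0354  0.0501] rot [-180.     -0.    -16.76] F [ 0.31  0.61 -0.6 ] w 0.0431 g 15.0
```

View pics/c6.png

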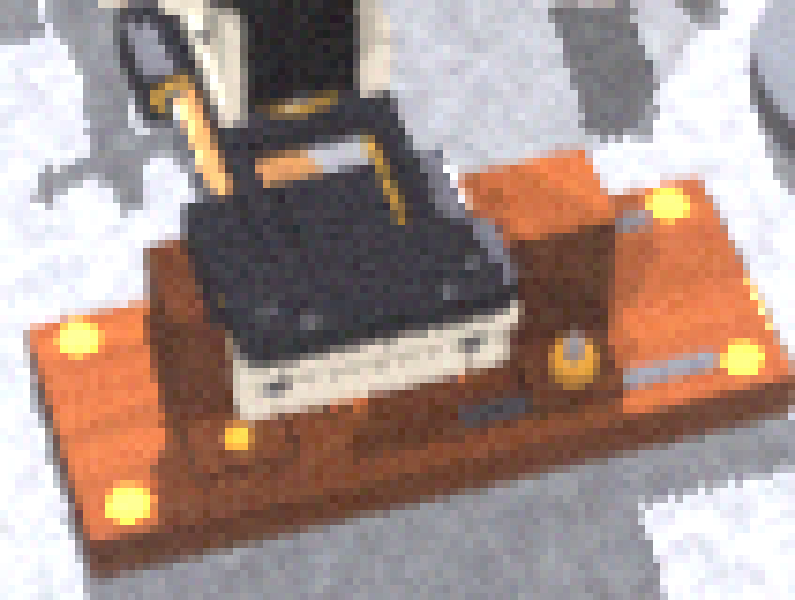

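The gripper body hides the gap in this view (body at (370,330), jaw foot at (240,440)). I continue by feel.

>>> jog_arm:
  steps:
    - [[255, -0.004, 0, 0, 0, 0, 0], [255, -0.004, 0, 0, 0, 0, 0], [255, -0.004, 0, 0, 0, 0, 0]]

```text
t: 9.0
eef_pos: [0.5188, -0.0351, 0.0501]
ee_rot: [3.142, -0.0, -0.292]
force: [1.0, 0.1, -0.8]
width: 0.043
gripper_force: 15.0
```

>>> jog_arm:
  steps:
    - [[255, -0.004, 0, 0, 0, 0, 0], [255, -0.004, 0, 0, 0, 0, 0], [255, -0.004, 0, 0, 0, 0, 0]]

```text
t: 9.3
eef_pos: [0.5178, -0.0348, 0.0501]
ee_rot: [3.142, 0.0, -0.292]
force: [-0.1, -0.3, 0.3]
width: 0.0432
gripper_force: 15.0
```

>>> jog_arm:
  steps:
    - [[255, -0.004, 0, 0, 0, 0, 0], [255, -0.004, 0, 0, 0, 0, 0], [255, -0.004, 0, 0, 0, 0, 0]]

```text
t: 9.6
eef_pos: [0.5169, -0.0345, 0.0501]
ee_rot: [-3.142, -0.0, -0.292]
force: [-0.4, 0.1, -0.4]
width: 0.043
gripper_force: 15.0
```

>>> jog_arm:
  steps:
    - [[255, 0.016, 0, -0.2, 0, 0, 0], [255, 0.032, 0, -0.4, 0, 0, 0], [255, 0.048, 0, -0.4, 0, 0, 0], [255, 0.048, 0, -0.4, 0, 0, 0]]

```text
t: 10.0
eef_pos: [0.5294, -0.0378, 0.1515]
ee_rot: [-3.14, -0.003, -0.293]
force: [-0.2, 0.5, -1.3]
width: 0.0432
gripper_force: 15.0
```

Run:
```python
from h import *
import pickle
p,T=st(); f=grab('side');F1=pickle.load(open('F1.pkl','rb'))['side']
ims=[]
for g in(F1,f):
    im=g['color'][212:252,255:305]; ims.append(np.clip(cv2.resize(im,(400,320),interpolation=cv2.INTER_NEAREST)*2.2,0,255).astype(np.uint8))
save('c7.png',np.hstack(ims))
```

```text
t 10.0 p [ 0.5294 -0.0378  0.1515] rot [-1.7989e+02 -1.6000e-01 -1.6770e+01] F [-0.17  0.48 -1.31] w 0.0432 g 15.0
```

View pics/c7.png

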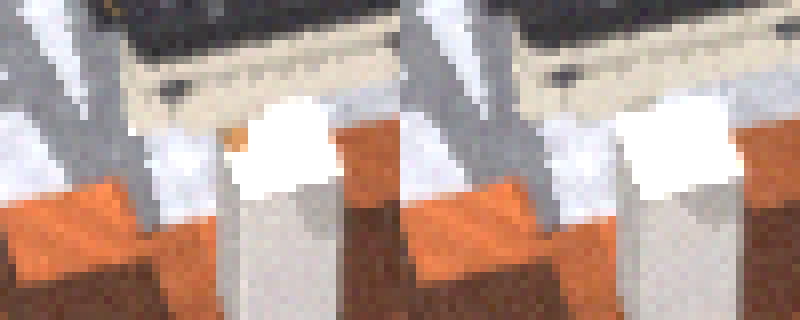

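The left panel (before the descent) shows the slip's lower end at (238,140), about 3 mm too near the stone. The right panel (now) shows nothing below the gripper, so the slip has turned or slid in the grip. I will turn the gripper so that the side camera can see between the fingers.

>>> jog_arm:
  steps:
    - [[255, 0, 0, -0.2, 0, 0, -0.19], [255, 0, 0, -0.32, 0, 0, -0.38], [255, 0, 0, -0.32, 0, 0, -0.57], [255, 0, 0, -0.32, 0, 0, -0.76], [255, 0, 0, -0.32, 0, 0, -0.95]]

```text
t: 10.55
eef_pos: [0.5273, -0.038, 0.2285]
ee_rot: [-3.141, 0.003, 0.46]
force: [-0.2, -0.4, -0.3]
width: 0.043
gripper_force: 15.0
```

>>> jog_arm:
  steps:
    - [[255, 0, 0, 0, 0, 0, -0.19], [255, 0, 0, 0, 0, 0, -0.38], [255, 0, 0, 0, 0, 0, -0.57], [255, 0, 0, 0, 0, 0, -0.7], [255, 0, 0, 0, 0, 0, -0.7], [255, 0, 0, 0, 0, 0, -0.7]]

```text
t: 11.15
eef_pos: [0.5277, -0.0381, 0.2289]
ee_rot: [-3.14, 0.002, 1.0]
force: [0.1, -0.7, -0.0]
width: 0.043
gripper_force: 15.0
```

Run:
```python
from h import *
import pickle
p,T=st(); print(arm.get_state()['q'].round(2)); F={n:grab(n) for n in('side','top')};pickle.dump(F,open('F2.pkl','wb'));f=F['side']
# numeric look: sample slip-coloured pixels in tool frame plane x=0
c0=proj(f,p);print(c0)
hsv=cv2.cvtColor(f['color'],cv2.COLOR_RGB2HSV).astype(int)
m=((hsv[...,0]>8)&(hsv[...,0]<24)&(hsv[...,1]>90)&(hsv[...,2]>100))
y0,x0=int(c0[1])-45,int(c0[0])-40
for r in m[y0:y0+70:2,x0:x0+80]: print(''.join('#' if v else '.' for v in r))
```

```text
t 11.15 p [ 0.5277 -0.0381  0.2289] rot [-1.7991e+02  9.0000e-02  5.7310e+01] F [ 0.13 -0.66 -0.  ] w 0.043 g 15.0
[ 0.3   0.12 -0.3  -0.   -1.15  2.27]
[275.67974871 188.93635293]
................................................................................
................................................................................
................................................................................
................................................................................
................................................................................
................................................................................
................................................................................
................................................................................
................................................................................
........####..............................##..#.................................
....#######...................######################............................
......#####.................
[... 1215 characters left out ...]
......###########...................................
................#########........##########.....................................
.................#########......######..........................................
...................########.....................................................
....................#######.....................................................
................................................................................
................................................................................
................................................................................
................................................................................
```

Run:
```python
from h import *
import pickle
F=pickle.load(open('F2.pkl','rb'));s=F['side']['color'];t=F['top']['color']
def c(im,x,y,w,h,W,H): return np.clip(cv2.resize(im[y:y+h,x:x+w],(W,H),interpolation=cv2.INTER_NEAREST)*1.8,0,255).astype(np.uint8)
m=np.hstack([c(s,226,140,100,120,500,600),np.vstack([c(s,305,285,90,90,300,300),c(t,270,160,90,90,300,300)])])
save('c8.png',m)
```

```text
(no output)
```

View pics/c8.png

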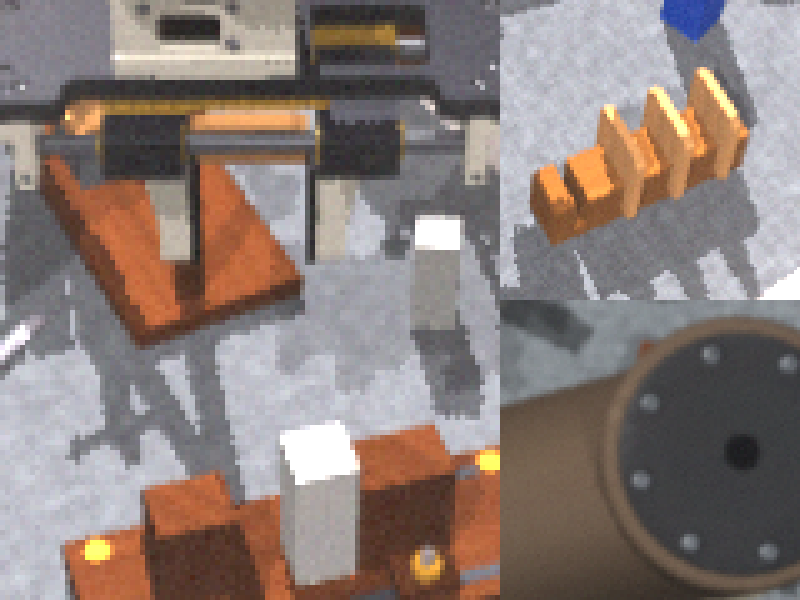

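The picture shows the slip still gripped and upright, but pushed up between the fingers. It spans px (190-310,112-158) while the fingertips are at y≈260. In the slip block, slot 4 is empty and the other three slips stand as before. I need the slip's x offset in the grip.

Run:
```python
from h import *
import pickle
F1=pickle.load(open('F1.pkl','rb'))['side'];F2=pickle.load(open('F2.pkl','rb'))['side']
a=np.radians(BY);u=np.array([np.cos(a),np.sin(a)]);v=np.array([-u[1],u[0]])
b=lambda P:(np.round(((P[:2]-BC)@u)*1e3,1),np.round(((P[:2]-BC)@v)*1e3,1))
p1=np.array([.5281,-.0434,.1514]);print('tcp',b(p1))
for uv in((283.5,230.8),(286,230.5),(283.5,228)): print('slip',b(onz(F1,*uv,.124)))
im=F1['color']
for y in range(224,236): print(y,[''.join(f'{c:02x}' for c in im[y,x]) for x in range(280,292)])
# stone mask corners
hsv=cv2.cvtColor(F2['color'],cv2.COLOR_RGB2HSV).astype(int);m=((hsv[...,1]<60)&(hsv[...,2]>135)).astype(np.uint8);m[:,:278]=0;m[:222]=0;m[250:]=0;m[:,302:]=0
n,l,s,c=cv2.connectedComponentsWithStats(m);i=1+np.argmax(s[1:,4]);r=cv2.minAreaRect(np.argwhere(l==i)[:,::-1].astype(np.float32));print(s[i],c[i],'stone bed',b(onz(F2,*c[i],.095)))
```

```text
tcp (np.float64(-26.2), np.float64(-4.1))
slip (np.float64(-18.9), np.float64(-24.0))
slip (np.float64(-13.4), np.float64(-24.8))
slip (np.float64(-16.6), np.float64(-16.2))
224 ['69645a', '6a635a', '67635b', '6a645c', '69645d', '68645d', '666159', '67615b', '69625e', '6a635e', '6f6b67', '78726e']
225 ['69635c', '686058', '68625c', '6a645a', '68635b', '666158', '69605a', '645b55', '72716c', '8b8786', '9a969a', 'a5a4a5']
226 ['6d655d', '6c675e', '656159', '636059', '676157', '625c56', '69645e', '66635c', 'a3a09d', 'cdc7c6', 'd1cbc9', 'ccc7c4']
227 ['6a645e', '68625c', '645e55', '635b51', '61574d', '5e524a', '9c9791', 'a09a98', 'cac6c1', 'cecac5', 'cec9c5', 'cbc5c3']
228 ['676560', '63615e', '52473e', '534536', '64492e', '664931', 'c6c0bb', 'cecac6', 'cdc6c6', 'cec8c5', 'cac5c2', 'cdc9c4']
229 ['67666f', '646367', '544b44', '59402a', '65472e', '66472d', 'c6bfb9', 'cdc8c4', 'ccc9c5', 'cac4c2', 'cac5c1', 'c9c3c0']
230 ['6c6c71', '636467', '4d4e4d', '675344', '634630', '775d48', 'c1b9b6', 'cec8c5', 'c8c7c1', 'cac3c2', 'cac4c2', 'c9c4c1']
231 ['707177', '67666c', '565555', '8a7a6e', '9a897c', 'bcaca4', 'c3b9b2', 'ccc6c3', 'ccc6c2', 'c9c4c1', 'c9c4c1', 'c7c2be']
232 ['6b6971', '636367', '565354', '64635f', 'e5e2dd', 'e7e4e2', 'e6e3e1', 'cec7c7', 'cac3c1', 'c7c3c0', 'c9c2bf', 'cec8c6']
233 ['65676d', '646367', '585555', '50504e', 'c5c1bd', 'e4e0dc', 'e6e2df', 'd3cfcb', 'cac4c0', 'cec7c5', 'd0cac7', 'dedad6']
234 ['676b6e', '615e65', '565353', '534e4e', '7c7978', 'dedbd5', 'e3e0db', 'e2deda', 'd2cec9', 'e0dad6', 'dcd7d3', 'd4cecc']
235 ['6a686e', '656265', '5a5653', '54514e', '4f4f4d', 'd4d1cc', 'd9d4d1', 'd5d1cd', 'dad6d4', 'cfcac6', 'b0aba8', '848280']
[282 224  16  13 137] [289.34306569 229.94890511] stone bed (np.float64(1.9), np.float64(-0.5))
```

Run:
```python
from h import *
p,T=st(); p,T=rel(p,T,[*bed(-.030,0),.15],20); p,T=rel(p,T,[*bed(-.030,0),.15],BY)
```

```text
t 11.25 p [ 0.528  -0.038   0.2294] rot [-1.7995e+02  5.0000e-02  5.7350e+01] F [ 0.6  -0.28  0.57] w 0.0433 g 15.0
-> [ 0.5256 -0.0383  0.15  ] 20 rel [-0.006 -0.007  0.318] [-0.001  0.001  0.83 ] rows 4.3
-> [ 0.5256 -0.0383  0.15  ] -16.8 rel [0. 0. 0.] [ 0.    -0.     0.818] rows 4.3
```

>>> jog_arm:
  steps:
    - [[255, -0.006, -0.007, 0.1, 0, 0, 0.19], [255, -0.006, -0.007, 0.2, 0, 0, 0.38], [255, -0.006, -0.007, 0.318, 0, 0, 0.57], [255, -0.006, -0.007, 0.318, 0, 0, 0.76], [255, -0.006, -0.007, 0.318, 0, 0, 0.83]]

```text
t: 11.75
eef_pos: [0.5253, -0.0385, 0.1493]
ee_rot: [-3.141, 0.003, 0.344]
force: [0.3, -0.6, 1.1]
width: 0.0432
gripper_force: 15.0
```

>>> jog_arm:
  steps:
    - [[255, 0, 0, 0, 0, 0, 0.19], [255, 0, 0, 0, 0, 0, 0.38], [255, 0, 0, 0, 0, 0, 0.57], [255, 0, 0, 0, 0, 0, 0.76], [255, 0, 0, 0, 0, 0, 0.818], [255, 0, 0, 0, 0, 0, 0.818], [255, 0, 0, 0, 0, 0, 0.818]]

```text
t: 12.45
eef_pos: [0.526, -0.0384, 0.1504]
ee_rot: [3.141, 0.0, -0.29]
force: [0.0, -0.3, -0.4]
width: 0.0432
gripper_force: 15.0
```

Run:
```python
from h import *
p,T=st(); rel(p,T,[*bed(-.030,0),.036],BY)
```

```text
t 12.45 p [ 0.526  -0.0384  0.1504] rot [ 1.7999e+02  1.0000e-02 -1.6620e+01] F [ 0.04 -0.28 -0.36] w 0.0432 g 15.0
-> [ 0.5256 -0.0383  0.036 ] -16.8 rel [-0.001  0.     0.458] [0.    0.    0.004] rows 2.3
```

>>> jog_arm:
  steps:
    - [[255, -0.001, 0, 0.1, 0, 0, 0.004], [255, -0.001, 0, 0.22, 0, 0, 0.004], [255, -0.001, 0, 0.32, 0, 0, 0.004], [255, -0.001, 0, 0.4, 0, 0, 0.004], [255, -0.001, 0, 0.44, 0, 0, 0.004], [255, -0.001, 0, 0.458, 0, 0, 0.004], [255, -0.001, 0, 0.458, 0, 0, 0.004]]

```text
t: 13.15
eef_pos: [0.5259, -0.0383, 0.036]
ee_rot: [3.141, 0.0, -0.294]
force: [-0.3, 0.2, -0.1]
width: 0.0433
gripper_force: 15.0
```

>>> jog_arm:
  steps:
    - [[110, 0, 0, 0, 0, 0, 0], [110, 0, 0, 0, 0, 0, 0], [110, 0, 0, 0, 0, 0, 0]]

```text
t: 13.45
eef_pos: [0.5263, -0.0381, 0.0369]
ee_rot: [-3.141, -0.001, -0.294]
force: [0.7, 0.6, -0.2]
width: 0.0497
gripper_force: 0.0
```

>>> jog_arm:
  steps:
    - [[255, 0, 0, 0, 0, 0, 0], [255, 0, 0, 0, 0, 0, 0], [255, 0, 0, 0, 0, 0, 0]]
  newtons: 8

```text
t: 13.75
eef_pos: [0.5261, -0.0382, 0.0364]
ee_rot: [-3.141, -0.001, -0.294]
force: [-1.0, 0.8, 1.7]
width: 0.0443
gripper_force: 8.0
```

>>> jog_arm:
  steps:
    - [[255, 0.004, 0, 0, 0, 0, 0], [255, 0.008, 0, 0, 0, 0, 0], [255, 0.012, 0, 0, 0, 0, 0], [255, 0.012, 0, 0, 0, 0, 0]]

```text
t: 14.15
eef_pos: [0.5288, -0.0392, 0.0363]
ee_rot: [3.141, 0.0, -0.294]
force: [-1.0, -0.3, 5.1]
width: 0.0441
gripper_force: 8.0
```

>>> jog_arm:
  steps:
    - [[255, 0.004, 0, 0, 0, 0, 0], [255, 0.006, 0, 0, 0, 0, 0], [255, 0.006, 0, 0, 0, 0, 0]]

```text
t: 14.45
eef_pos: [0.53, -0.0397, 0.0363]
ee_rot: [3.141, 0.0, -0.294]
force: [-2.6, 0.4, 6.8]
width: 0.0442
gripper_force: 8.0
```

>>> jog_arm:
  steps:
    - [[255, 0.004, 0, 0, 0, 0, 0], [255, 0.004, 0, 0, 0, 0, 0], [255, 0.004, 0, 0, 0, 0, 0]]

```text
t: 14.75
eef_pos: [0.5311, -0.04, 0.0363]
ee_rot: [3.141, 0.0, -0.294]
force: [-2.1, 0.4, 5.2]
width: 0.044
gripper_force: 8.0
```

>>> jog_arm:
  steps:
    - [[110, 0, 0, 0, 0, 0, 0], [90, 0, 0, 0, 0, 0, 0], [80, 0, 0, 0, 0, 0, 0], [60, 0, 0, -0.2, 0, 0, 0], [0, 0, 0, -0.4, 0, 0, 0], [0, -0.1, -0.05, -0.6, 0, 0, 0], [0, -0.3, -0.2, -0.7, 0, 0, 0], [0, -0.45, -0.2, -0.7, 0, 0, 0]]

```text
t: 15.55
eef_pos: [0.4451, 0.039, 0.2123]
ee_rot: [-3.139, -0.004, -0.295]
force: [-0.6, 1.8, 1.0]
width: 0.0872
gripper_force: 0.0
```

Run:
```python
from h import *
import pickle
st();F={n:grab(n) for n in('side','top')};pickle.dump(F,open('F3.pkl','wb'));f=F['side']
def asc(im):
    hsv=cv2.cvtColor(im,cv2.COLOR_RGB2HSV).astype(int)
    for r in hsv: print(''.join('W' if s<50 and v>140 else 'g' if s<75 and v>70 else '.' if s<75 else 'y' if h>17 and v>110 else 'S' if h>=11 and v>100 and s<175 else 's' if h>=11 and s<175 else 'B' if v>80 else 'b' for h,s,v in r))
asc(f['color'][222:272,262:312]);print([tuple(f['color'][y,x]) for x,y in((330,315),(322,320),(250,260),(262,260))])
# reference: predicted upright slip outline against stone
for X in(-.0145,-.0205):
  for Y in(-.022,.022):
    for Z in(.02,.079): print(X,Y,Z,(proj(f,[*bed(X,Y),Z])-[262,222]).round(1))
```

```text
t 15.55 p [0.4451 0.039  0.2123] rot [-179.84   -0.21  -16.91] F [-0.56  1.77  1.  ] w 0.0872 g 0.0
.ggg.....ggggggggggggggggggggggggggggggggggggggggg
.ggg.....ggggggggggggggggggggggggggggggggggggggggg
..g.......gggggggggggggggggggggWgggggggggggggggggg
gg.g......ggggggggggggggggWWWWWWWggggggggggggggBBB
g..g......ggggggggggggWWWWWWWWWWWggggggggggBBBBBBB
...........gggggggggWWWWWWWWWWWWWWggggBBBsBBSBBBBB
gg........ggggggggggWWWWWWWWWWWWWWgBBBBBBsBBBBBSBB
g.g..g.gg..ggggggggggWWWWWWWWWWWWWgBBBBBBBBBBBBBBB
g.g.gggggg.ggggggggggWWWWWWWWWWWWWWBBsBsBBBBBBssBB
.gg..ggg.ggggggggggggWWWWWWWWWWWWWWgBBBBBBBsBBBBBB
gg.....ggSSgggggggggggWWWWWWWWWWWWWgBBBBBBBBBBBBBB
gg.....gSSSgggggggggggWWWWWWWWWWWWWWBBBBBBBBBBBBBB
gg..ggsBSSSSgggggggggggWWWWWWWWWWWggBBBBBBBBsBBBBs
gggBBBBBSSSSgggggggggggWWWWWWgggggggBBBBBBBBBBBBss
BBSBBBBBbSSSSggggggggggWWgggggggggggBBBBBBBsBbbsbb
BBBBBBBBBSSSSgggggggggggggggggggggggBBBBBbbbbbbbbb
BBBBBBSBBSSSSSggggggggggggggggggggggbsbbbbbbbsbbbb
BBBBBBBBBBSSSSgggBBBggggggggggggggggbbbbbbbbbsssbs
BSBBBBBBBBSSSSSBBBBBggggggggggggggggbbbbbbbbbbbbbb
BBBBBSBBBBSSSSSsBsBsggggggggggg
[... 1289 characters left out ...]
bbbbb
bbbbbbbsssbsbbbbbbbbsbbBbbbbsbbsbbsbbbbbbbbbb.....
ssbsbbbbbbsbbbbbbsbbbbsbsbbbbbsbbbbbbbbbbb....gggg
bbbbbbbbbbbbbbbbbbbbbsbssbbbbbbbbbsbbbb....gg.gggg
bbbsbbbbbbbbbbbbbbbbbbbbbbsbbbbbsb.....gg.g.g..ggg
bbsbbsbsbbbbbbbbbsbsbbbbbbbbb.b........gggg..gg..g
[(np.uint8(104), np.uint8(103), np.uint8(110)), (np.uint8(114), np.uint8(114), np.uint8(118)), (np.uint8(105), np.uint8(58), np.uint8(37)), (np.uint8(50), np.uint8(34), np.uint8(25))]
-0.0145 -0.022 0.02 [23.1 37.4]
-0.0145 -0.022 0.079 [23.1 21.1]
-0.0145 0.022 0.02 [17.9 23.5]
-0.0145 0.022 0.079 [17.7  7.1]
-0.0205 -0.022 0.02 [20.7 37.9]
-0.0205 -0.022 0.079 [20.6 21.6]
-0.0205 0.022 0.02 [15.5 24.1]
-0.0205 0.022 0.079 [15.2  7.7]
```

The slip stands on the floor in the gap but leans back on the jaw. I will grip it and swing it upright against the stone.

Run:
```python
from h import *
p,T=st(); p,T=rel(p,T,[*bed(-.037,0),.13],BY); p,T=rel(p,T,[*bed(-.037,0),.047],BY)
```

```text
t 15.65 p [0.4408 0.0394 0.2118] rot [-1.7979e+02 -1.2000e-01 -1.6660e+01] F [ 1.16  0.39 -0.17] w 0.0877 g 0.0
-> [ 0.5189 -0.0363  0.13  ] -16.8 rel [0.386 0.201 0.327] [-0.005 -0.003  0.003] rows 2.7
-> [ 0.5189 -0.0363  0.047 ] -16.8 rel [ 0.    -0.     0.332] [0. 0. 0.] rows 1.7
```

>>> jog_arm:
  steps:
    - [[0, 0.15, 0.08, 0.12, 0, 0, 0], [0, 0.3, 0.16, 0.25, 0, 0, 0], [0, 0.386, 0.201, 0.32, -0.004, -0.003, 0.003], [0, 0.386, 0.201, 0.327, -0.004, -0.003, 0.003], [0, 0.386, 0.201, 0.5, -0.004, -0.003, 0.003], [60, 0.386, 0.201, 0.62, -0.004, -0.003, 0.003], [90, 0.386, 0.201, 0.66, -0.004, -0.003, 0.003], [100, 0.386, 0.201, 0.66, -0.004, -0.003, 0.003]]

```text
t: 16.45
eef_pos: [0.5205, -0.0388, 0.044]
ee_rot: [3.137, 0.005, -0.296]
force: [-0.7, -0.6, 0.4]
width: 0.0689
gripper_force: 0.0
```

>>> jog_arm:
  steps:
    - [[110, 0, 0, 0, 0, 0, 0], [255, 0, 0, 0, 0, 0, 0], [255, 0, 0, 0, 0, 0, 0], [255, 0, 0, 0, 0, 0, 0]]
  newtons: 6

```text
t: 16.85
eef_pos: [0.5222, -0.0384, 0.0462]
ee_rot: [3.14, 0.0, -0.296]
force: [-0.5, -0.0, 4.5]
width: 0.0443
gripper_force: 6.0
```

>>> jog_arm:
  steps:
    - [[255, 0.008, 0, -0.003, 0, 0, 0], [255, 0.016, 0, -0.005, 0, 0, 0], [255, 0.024, 0, -0.007, 0, 0, 0], [255, 0.032, 0, -0.008, 0, 0, 0], [255, 0.04, 0, -0.009, 0, 0, 0], [255, 0.04, 0, -0.009, 0, 0, 0]]

```text
t: 17.45
eef_pos: [0.5308, -0.0417, 0.0469]
ee_rot: [3.138, 0.003, -0.297]
force: [-0.9, 0.0, -0.2]
width: 0.0437
gripper_force: 6.0
```

>>> jog_arm:
  steps:
    - [[255, 0.006, 0, 0, 0, 0, 0], [255, 0.008, 0, 0, 0, 0, 0], [255, 0.008, 0, 0, 0, 0, 0]]

```text
t: 17.75
eef_pos: [0.5328, -0.0422, 0.0471]
ee_rot: [3.138, 0.003, -0.296]
force: [-0.7, 0.3, 0.4]
width: 0.0441
gripper_force: 6.0
```

>>> jog_arm:
  steps:
    - [[255, 0.006, 0, 0, 0, 0, 0], [255, 0.008, 0, 0, 0, 0, 0], [255, 0.008, 0, 0, 0, 0, 0]]

```text
t: 18.05
eef_pos: [0.5348, -0.0428, 0.0471]
ee_rot: [3.138, 0.002, -0.296]
force: [-1.6, -0.5, 0.1]
width: 0.044
gripper_force: 6.0
```

>>> jog_arm:
  steps:
    - [[255, 0.006, 0, 0, 0, 0, 0], [255, 0.008, 0, 0, 0, 0, 0], [255, 0.008, 0, 0, 0, 0, 0]]

```text
t: 18.35
eef_pos: [0.5368, -0.0433, 0.0471]
ee_rot: [3.139, 0.002, -0.296]
force: [-0.9, 0.0, -0.3]
width: 0.044
gripper_force: 6.0
```

>>> jog_arm:
  steps:
    - [[255, 0.006, 0, 0, 0, 0, 0], [255, 0.006, 0, 0, 0, 0, 0], [255, 0.006, 0, 0, 0, 0, 0]]

```text
t: 18.65
eef_pos: [0.5383, -0.0438, 0.0471]
ee_rot: [3.139, 0.002, -0.296]
force: [-1.6, 0.8, -0.1]
width: 0.0436
gripper_force: 6.0
```

>>> jog_arm:
  steps:
    - [[255, 0.004, 0, 0, 0, 0, 0], [255, 0.004, 0, 0, 0, 0, 0], [255, 0.004, 0, 0, 0, 0, 0]]

```text
t: 18.95
eef_pos: [0.5391, -0.0441, 0.0471]
ee_rot: [3.138, 0.002, -0.296]
force: [-2.0, -0.4, 1.2]
width: 0.0439
gripper_force: 6.0
```

>>> jog_arm:
  steps:
    - [[255, 0.004, 0, 0, 0, 0, 0], [255, 0.004, 0, 0, 0, 0, 0], [255, 0.004, 0, 0, 0, 0, 0]]

```text
t: 19.25
eef_pos: [0.54, -0.0444, 0.0471]
ee_rot: [3.138, 0.002, -0.296]
force: [-1.5, 1.1, 0.0]
width: 0.0439
gripper_force: 6.0
```

>>> jog_arm:
  steps:
    - [[255, 0.004, 0, 0, 0, 0, 0], [255, 0.004, 0, 0, 0, 0, 0], [255, 0.004, 0, 0, 0, 0, 0]]

```text
t: 19.55
eef_pos: [0.5409, -0.0446, 0.0471]
ee_rot: [3.138, 0.002, -0.296]
force: [-1.9, 0.1, 1.1]
width: 0.0438
gripper_force: 6.0
```

>>> jog_arm:
  steps:
    - [[255, 0.004, 0, 0, 0, 0, 0], [255, 0.004, 0, 0, 0, 0, 0], [255, 0.004, 0, 0, 0, 0, 0]]

```text
t: 19.85
eef_pos: [0.5408, -0.0448, 0.0468]
ee_rot: [3.138, 0.004, -0.297]
force: [-5.2, 2.3, 1.9]
width: 0.0441
gripper_force: 6.0
```

Contact: the stack is against the stop at about 5 N. I release and fetch the next slip, correcting the grasp by +4 mm.

>>> jog_arm:
  steps:
    - [[110, -0.002, 0, 0, 0, 0, 0], [100, -0.002, 0, 0, 0, 0, 0], [80, -0.002, 0, 0, 0, 0, 0], [40, -0.002, 0, -0.15, 0, 0, 0], [0, -0.002, 0, -0.35, 0, 0, 0], [0, -0.15, 0.1, -0.4, 0, 0, 0], [0, -0.3, 0.25, -0.4, 0, 0, 0], [0, -0.3, 0.4, -0.4, 0, 0, 0]]

```text
t: 20.65
eef_pos: [0.4382, -0.1182, 0.1484]
ee_rot: [3.14, 0.001, -0.295]
force: [1.2, -1.0, 0.1]
width: 0.0867
gripper_force: 0.0
```

```bash
cat >> h.py <<'E'
def asc(im):
    hsv=cv2.cvtColor(im,cv2.COLOR_RGB2HSV).astype(int)
    for r in hsv: print(''.join('W' if s<50 and v>140 else 'g' if s<75 and v>70 else '.' if s<75 else 'y' if h>17 and v>110 else 'S' if h>=11 and v>100 and s<175 else 's' if h>=11 and s<175 else 'B' if v>80 else 'b' for h,s,v in r))
E
python3 - <<'E'
from h import *
import pickle
p,T=st();f=grab('side');pickle.dump(f,open('F4.pkl','wb'))
asc(f['color'][224:262,266:302])
a=np.radians(-9.2);u=np.array([np.cos(a),np.sin(a)]);c=np.array([.5135,-.2912])-.001*u
p,T=rel(p,T,[*c,.13],-9.2);rel(p,T,[*c,.037],-9.2)
E
```

```text
t 20.65 p [ 0.4382 -0.1182  0.1484] rot [ 1.799e+02  7.000e-02 -1.688e+01] F [ 1.21 -0.99  0.12] w 0.0867 g 0.0
....gggggggggggggggggggggggggggggggg
s...ggg..gggggggggggggggWWWWWggggggg
s........ggggggggggWWWWWWWWWWWgggggg
..........gggggggWWWWWWWWWWWWWggggBB
..........gggggggWWWWWWWWWWWWWgBBBBb
...........ggggggWWWWWWWWWWWWWWBBBBb
...........gggSSSgWWWWWWWWWWWWWgssBB
...........ggsSSSgWWWWWWWWWWWWWWBBBB
.....ss.....gsSSSSgWWWWWWWWWWWWWBBsB
....sSs.....gsSSSSgWWWWWWWWWWWWWgBBs
ggBbssys....gssSSSSWWWWWWWWWWgggBBsB
BBBBbsys.....ssSSSSgWWWWWgggggggBBBB
BBBBbsSss....sssSSSgggggggggggggBBBB
BBBsbbsys....sssSSSgggggggggggggsbsB
BBBBsBsys.....ssSSSSgggggggggggg.sbb
BBBBBBsss.....sssSSSgggggggggggg.bbb
BBBBBsbBBs....bssSSSSggggggggggg.bbs
BBBBBbssss.....sssSSsggggggggggg.bsb
BBBBBBBssss....ssssssggggggggggg.bss
BBBBBBBBsss.....s.g..ggggggggggg.bbb
BBsBBbbbsss.......g..gggggggggggbssb
bbbbsbbbbsss..........ggggggggggbbsb
bbb.......ss...........ggggggggg.bss
..........................gggggg.sbb
..........................gggggg.bbb
..........................gggggg.bbb
...........................gggggbbbb
...........................gggggbbbs
............................ggggbbbb
..........................ggggggbsbb
............................ggggbbbs
.............................sbbbbbb
............................bbbsbbbb
............................sbbbbbbs
............................sbbbbbs.
............................gs......
...........................ggb......
..........................gggbb...bb
-> [ 0.5125 -0.291   0.13  ] -9.2 rel [0.485 0.575 0.074] [ 0.002  0.002 -0.171] rows 3.8
-> [ 0.5125 -0.291   0.037 ] -9.2 rel [ 0.    -0.     0.372] [0. 0. 0.] rows 1.9
```

The next slip now stands upright beside the stone (S band along the stone's left edge). I move on to slip 3.

>>> jog_arm:
  steps:
    - [[0, 0.12, 0.15, 0, 0, 0, -0.08], [0, 0.24, 0.3, 0.04, 0, 0, -0.171], [0, 0.36, 0.45, 0.074, 0, 0, -0.171], [0, 0.485, 0.575, 0.074, 0.002, 0.002, -0.171], [0, 0.485, 0.575, 0.074, 0.002, 0.002, -0.171], [0, 0.485, 0.575, 0.074, 0.002, 0.002, -0.171], [0, 0.485, 0.575, 0.074, 0.002, 0.002, -0.171]]

```text
t: 21.4
eef_pos: [0.5148, -0.291, 0.1291]
ee_rot: [3.14, 0.001, -0.162]
force: [-0.3, -0.3, -0.0]
width: 0.0872
gripper_force: 0.0
```

Run:
```python
from h import *
p,T=st();a=np.radians(-9.2);u=np.array([np.cos(a),np.sin(a)]);c=np.array([.5135,-.2912])-.001*u
rel(p,T,[*c,.037],-9.2)
```

```text
t 21.4 p [ 0.5148 -0.291   0.1291] rot [ 1.7993e+02  8.0000e-02 -9.2900e+00] F [-0.32 -0.26 -0.02] w 0.0872 g 0.0
-> [ 0.5125 -0.291   0.037 ] -9.2 rel [-0.008  0.001  0.369] [ 0.002  0.002 -0.002] rows 1.8
```

>>> jog_arm:
  steps:
    - [[0, -0.008, 0, 0.18, 0, 0, 0], [0, -0.008, 0, 0.34, 0, 0, 0], [40, -0.008, 0, 0.369, 0, 0, 0], [80, -0.008, 0, 0.369, 0, 0, 0], [255, -0.008, 0, 0.369, 0, 0, 0], [255, -0.008, 0, 0.369, 0, 0, 0], [255, -0.008, 0, 0.369, 0, 0, 0], [255, -0.008, 0, 0.369, 0, 0, 0]]
  newtons: 20

```text
t: 22.2
eef_pos: [0.5137, -0.2913, 0.0382]
ee_rot: [3.14, -0.001, -0.162]
force: [0.3, 0.5, -0.9]
width: 0.0453
gripper_force: 0.0
```

>>> jog_arm:
  steps:
    - [[255, 0, 0, 0, 0, 0, 0], [255, 0, 0, -0.2, 0, 0, 0], [255, 0, 0, -0.4, 0, 0, 0], [255, 0, 0, -0.6, 0, 0, 0], [255, 0, 0, -0.68, 0, 0, 0], [255, 0, 0, -0.68, 0, 0, 0]]

```text
t: 22.8
eef_pos: [0.5152, -0.2917, 0.2115]
ee_rot: [3.139, -0.006, -0.162]
force: [0.6, 0.5, -0.9]
width: 0.0436
gripper_force: 20.0
```

Run:
```python
from h import *
import pickle
p,T=st();f=grab('side');pickle.dump(f,open('F5.pkl','wb'))
print('tcp px',proj(f,p))
print('slip bottom corners px o=0',[proj(f,p+T.apply([o,y,.027])).round(1) for o in(-.003,.003,.009) for y in(.022,-.022)])
c=proj(f,p+T.apply([0,0,.02]));x0,y0=int(c[0])-22,int(c[1])-18
print(x0,y0);asc(f['color'][y0:y0+45,x0:x0+50])
rel(p,T,[*bed(-.034,0),.15],BY)
print('old stack img');g=pickle.load(open('F4.pkl','rb'))
for X,Y,Z in((-.0145,-.015,.095),(-.0145,.015,.095),(.0155,-.015,.095)):print((proj(g,[*bed(X,Y),Z])-[266,224]).round(1))
```

```text
t 22.8 p [ 0.5152 -0.2917  0.2115] rot [179.87  -0.36  -9.27] F [ 0.57  0.49 -0.88] w 0.0436 g 20.0
tcp px [348.61921693 282.29440168]
slip bottom corners px o=0 [array([352. , 301.5]), array([339.7, 282.4]), array([355. , 300.3]), array([342.6, 281.3]), array([358. , 299.1]), array([345.5, 280.2])]
325 270
ggggggggggggg.....................................
ggggggggggggg.....................................
ggggggggggggg.....................................
ggggggggggggg.....................................
ggggggggggggg.....................................
gggggggggggggggg..................................
gggggggggggggggg..................................
gggggggggggWgggg..................................
ggggggggggggggggg.................................
ggggggggggggggggg.................................
gggggggggggggggggs................................
gggggggggggggggggSb...............................
gggggggggggggggggSs.............ss................
gggggggggggggggggSSs...........sSs................
ggggggggggggggggggSS..........Syys................
gggggggggggggggggggSs.....
[... 947 characters left out ...]
gggggggggggggggggggggggggggggggggggggggggggggg
gggggggggggggggggggggggggggggggggggggggggggggggggg
gggggggggggggggggggggggggggggggggggggggggggggggggg
ggggggggggggggggggggggggggggggggggggggggggSSgg.ggg
gggggggggggggggggggggggggggggggggggggggggSSSS...gg
gggggggggggggggggggggggggggggggggggggggSSSSSSS..gg
gggggggggggWgggggggggggggggggggggggggSSSSSSSSS...g
gggggggggggggggggggggggggSSSSggggggggSSSSSSSSSS..g
gggggggggggggggggWggggggSSSSSggggggggSSSSSSSSSSS..
ggggggggggggggggggggggggSSSSSSgggggggSSSSSSSSSSS..
ggggggggggggggggggggggggSSSSSSSgggggSSSSSSSSSSSSS.
-> [ 0.5218 -0.0372  0.15  ] -16.8 rel [-0.139 -1.01   0.243] [ 0.002 -0.008  0.167] rows 5.2
old stack img
[18.3 12.1]
[14.5  2.6]
[31.   9.3]
```

>>> jog_arm:
  steps:
    - [[255, -0.03, -0.2, 0.06, 0, 0, 0.08], [255, -0.06, -0.4, 0.12, 0, 0, 0.167], [255, -0.1, -0.6, 0.18, 0.002, -0.008, 0.167], [255, -0.139, -0.8, 0.243, 0.002, -0.008, 0.167], [255, -0.139, -0.96, 0.243, 0.002, -0.008, 0.167], [255, -0.139, -1, 0.243, 0.002, -0.008, 0.167], [255, -0.139, -1, 0.243, 0.002, -0.008, 0.167], [255, -0.139, -1, 0.243, 0.002, -0.008, 0.167]]

```text
t: 23.65
eef_pos: [0.5187, -0.039, 0.1451]
ee_rot: [3.14, 0.009, -0.293]
force: [-0.7, 0.1, -0.3]
width: 0.0438
gripper_force: 20.0
```

Run:
```python
from h import *
import pickle
p,T=st();f=grab('side')
a=np.radians(BY);u=np.array([np.cos(a),np.sin(a)]);v=np.array([-u[1],u[0]]);print('tcp bed',(p[:2]-BC)@u,(p[:2]-BC)@v)
asc(f['color'][218:262,268:304])
print([(proj(f,p+T.apply([o,.022,.027]))-[268,218]).round(1) for o in(.002,.008)])
P=rel(p,T,[*bed(-.0325,0),.15],BY);rel(p,T,[*bed(-.0325,0),.085],BY)
```

```text
t 23.65 p [ 0.5187 -0.039   0.1451] rot [179.93   0.51 -16.77] F [-0.67  0.08 -0.31] w 0.0438 g 20.0
tcp bed -0.03646270824702806 -0.002677953567821003
........................gggggggggggg
...................ggggggggggg....gg
...............ggggggggggggggg...ggg
..........gggggggggggggggggggg.ggggg
.....ggggggggggggggggggggggggggggggg
gggggggggggggggggggggggggggggggggggg
gggggggggggggggggggggggggggggggggggg
gg....gggggggggggggggggggggggggggggg
gg....gggggggggggggggggWWWWggggggggg
ggg.ggggggggggggggWWWWWWWWWWggggBBBb
ggggggggggggggggWWWWWWWWWWWWgBBBBbBb
ggggggggggggggggWWWWWWWWWWWWWBBBBBBb
ggggggggggggSSSgWWWWWWWWWWWWWBBBbsBb
gggg.gggsBssSSSgWWWWWWWWWWWWWWssBBbb
g..g.gggSSSsSSSsgWWWWWWWWWWWWWBBBBBB
..g.g.ggSSSsSSSSgWWWWWWWWWWWWWgBsBBB
BBgg..ggSSSssSSSsWWWWWWWWWWgggsBBBsB
BBB...gggggSsSSSSgWWWWWgggggggBBBbbs
BsBg..gggggsssSSSgWgggggggggggBBBBbb
BBBB...ggggSssSSSgggggggggggggbbbbbb
BBss...ggggSssSSSSggggggggggggssbbbb
BBBBg..ggggsssSSSSgggggggggggg.sbsbb
BBBBb..gsBBssssSSSSggggggggggg.bbbbs
BBBBbsBBBBBssssSSSSggggggggggg.sbbbs
BBBBBBBBBBBssssSSSSgggggggggggsbbbbs
SBBBsBBbBBssssssSSSgggg
[... 204 characters left out ...]
bbbBBssbssSSSSgggggggggggbbbbsb
bbsbsbsbbbbsssssSSSgggggggggggbbbsbb
bbbbbbbsbbbbbsssSSSgggggggggggbbbsbb
bbsbbbssbBBBbsssSSSgggggggggggsbbbsb
bsbbbsbbbbBBBbssSSSgggggggggggbbbbbb
sbbbbbsbbbBBSbssSSSgggggggggggsbbbbs
bbbbbbsbsbBBBbssSSSgggggggbsbbsbbbss
bbbbbbbbbbbBBbssSSSgggbbbbbsbbsbssbb
bssbbssbbbbBBBbsSSSsbbsbsbbbbbbbbbbb
bbbbssbbbbbBBBssSSSsbbbbbbbbbbbbb...
sbsbbbbbbsbBBBbbsSSbbbbbbbbb........
bbbbbbbbbbbBBBBbsSsbbbbbbbbs.......b
bbbbsbbbbbbBBBBbbbbsbbbbsbbbb..bbbbb
[array([ 8.6, 16.3]), array([11.3, 15.8])]
-> [ 0.5232 -0.0376  0.15  ] -16.8 rel [ 0.016 -0.011 -0.02 ] [0.002 0.011 0.001] rows 0.1
-> [ 0.5232 -0.0376  0.085 ] -16.8 rel [ 0.018 -0.011  0.24 ] [0.002 0.011 0.001] rows 1.2
```

>>> jog_arm:
  steps:
    - [[255, 0.032, -0.011, 0, 0.002, 0.011, 0], [255, 0.032, -0.011, 0, 0.002, 0.011, 0], [255, 0.032, -0.011, 0.08, 0.002, 0.011, 0], [255, 0.032, -0.011, 0.16, 0.002, 0.011, 0], [255, 0.032, -0.011, 0.22, 0.002, 0.011, 0], [255, 0.032, -0.011, 0.26, 0.002, 0.011, 0], [255, 0.032, -0.011, 0.26, 0.002, 0.011, 0]]

```text
t: 24.4
eef_pos: [0.5265, -0.039, 0.0797]
ee_rot: [-3.142, 0.001, -0.294]
force: [0.0, -0.3, -0.4]
width: 0.0438
gripper_force: 20.0
```

>>> jog_arm:
  steps:
    - [[255, 0, 0, 0.02, 0, 0, 0], [255, 0, 0, 0.04, 0, 0, 0], [255, 0, 0, 0.06, 0, 0, 0], [255, 0, 0, 0.07, 0, 0, 0], [255, 0, 0, 0.07, 0, 0, 0]]

```text
t: 24.9
eef_pos: [0.5271, -0.0383, 0.0631]
ee_rot: [-3.141, -0.001, -0.293]
force: [0.3, -0.3, 0.2]
width: 0.0437
gripper_force: 20.0
```

```bash
cat >> h.py <<'E'
def bedxy(p):
    a=np.radians(BY);u=np.array([np.cos(a),np.sin(a)]);v=np.array([-u[1],u[0]]);d=p[:2]-BC;return (d@u*1e3).round(1),(d@v*1e3).round(1)
E
python3 - <<'E'
from h import *
p,T=st();print(bedxy(p))
E
```

```text
t 24.9 p [ 0.5271 -0.0383  0.0631] rot [-1.7994e+02 -5.0000e-02 -1.6800e+01] F [ 0.31 -0.33  0.22] w 0.0437 g 20.0
(np.float64(-28.6), np.float64(0.5))
```

>>> jog_arm:
  steps:
    - [[255, 0, 0, 0.016, 0, 0, 0], [255, 0, 0, 0.032, 0, 0, 0], [255, 0, 0, 0.048, 0, 0, 0], [255, 0, 0, 0.056, 0, 0, 0], [255, 0, 0, 0.056, 0, 0, 0]]

```text
t: 25.4
eef_pos: [0.5271, -0.0383, 0.049]
ee_rot: [-3.141, -0.001, -0.293]
force: [-0.7, -0.2, 0.7]
width: 0.0435
gripper_force: 20.0
```

>>> jog_arm:
  steps:
    - [[255, 0.004, 0, 0, 0, 0, 0], [255, 0.008, 0, 0, 0, 0, 0], [255, 0.012, 0, 0, 0, 0, 0], [255, 0.012, 0, 0, 0, 0, 0]]

```text
t: 25.8
eef_pos: [0.5284, -0.0392, 0.0491]
ee_rot: [-3.141, 0.002, -0.294]
force: [-7.2, 3.6, 4.7]
width: 0.0437
gripper_force: 23.5
```

>>> jog_arm:
  steps:
    - [[255, 0.004, 0, 0, 0, 0, 0], [255, 0.004, 0, 0, 0, 0, 0], [255, 0.004, 0, 0, 0, 0, 0]]

```text
t: 26.1
eef_pos: [0.5283, -0.0395, 0.0489]
ee_rot: [3.141, 0.003, -0.294]
force: [-9.3, 4.1, 5.4]
width: 0.0437
gripper_force: 24.7
```

>>> jog_arm:
  steps:
    - [[255, -0.008, 0, 0, 0, 0, 0], [255, -0.014, 0, 0, 0, 0, 0], [255, -0.014, 0, 0, 0, 0, 0]]

```text
t: 26.4
eef_pos: [0.5283, -0.0383, 0.0497]
ee_rot: [-3.14, -0.002, -0.293]
force: [-1.0, -0.3, -0.9]
width: 0.0437
gripper_force: 20.2
```

>>> jog_arm:
  steps:
    - [[255, -0.006, 0, 0, 0, 0, 0], [255, -0.006, 0, 0, 0, 0, 0], [255, -0.006, 0, 0, 0, 0, 0]]

```text
t: 26.7
eef_pos: [0.5266, -0.0379, 0.0495]
ee_rot: [-3.14, -0.002, -0.293]
force: [-0.2, 0.3, 0.4]
width: 0.0436
gripper_force: 20.0
```

>>> jog_arm:
  steps:
    - [[255, -0.004, 0, 0, 0, 0, 0], [255, -0.004, 0, 0, 0, 0, 0], [255, -0.004, 0, 0, 0, 0, 0]]

```text
t: 27.0
eef_pos: [0.5261, -0.0376, 0.0497]
ee_rot: [-3.14, -0.003, -0.293]
force: [2.0, -1.5, -0.5]
width: 0.0437
gripper_force: 20.0
```

>>> jog_arm:
  steps:
    - [[255, -0.004, 0, 0, 0, 0, 0], [255, -0.004, 0, 0, 0, 0, 0], [255, -0.004, 0, 0, 0, 0, 0]]

```text
t: 27.3
eef_pos: [0.5256, -0.0373, 0.0498]
ee_rot: [-3.14, -0.003, -0.293]
force: [5.1, -2.7, -1.8]
width: 0.0436
gripper_force: 20.0
```

>>> jog_arm:
  steps:
    - [[255, 0.008, 0, 0, 0, 0, 0], [255, 0.014, 0, 0.004, 0, 0, 0], [255, 0.014, 0, 0.01, 0, 0, 0], [255, 0.014, 0, 0.013, 0, 0, 0], [255, 0.014, 0, 0.013, 0, 0, 0]]

```text
t: 27.8
eef_pos: [0.5281, -0.0387, 0.0476]
ee_rot: [-3.141, -0.002, -0.293]
force: [-4.3, -1.4, 15.7]
width: 0.044
gripper_force: 20.0
```

>>> jog_arm:
  steps:
    - [[255, 0.006, 0, 0, 0, 0, 0], [255, 0.006, 0, 0, 0, 0, 0], [255, 0.006, 0, 0, 0, 0, 0]]

```text
t: 28.1
eef_pos: [0.5285, -0.0389, 0.0474]
ee_rot: [-3.141, -0.0, -0.293]
force: [-5.6, 2.6, 19.1]
width: 0.0436
gripper_force: 21.9
```

>>> jog_arm:
  steps:
    - [[110, 0, 0, -0.006, 0, 0, 0], [100, 0, 0, -0.006, 0, 0, 0], [60, 0, 0, -0.006, 0, 0, 0], [40, 0, 0, -0.15, 0, 0, 0], [20, 0, 0, -0.35, 0, 0, 0], [0, 0, -0.15, -0.5, 0, 0, 0], [0, 0, -0.35, -0.65, 0, 0, 0], [0, -0.1, -0.55, -0.75, 0, 0, 0]]

```text
t: 28.9
eef_pos: [0.5482, 0.0782, 0.2242]
ee_rot: [-3.139, -0.003, -0.295]
force: [1.7, 0.5, -1.0]
width: 0.087
gripper_force: 0.0
```

Run:
```python
from h import *
import pickle
p,T=st();F={n:grab(n) for n in('side','top')};pickle.dump(F,open('F6.pkl','wb'));f=F['side']
asc(f['color'][220:268,264:300])
x=lambda c,r:print((c,r),bedxy(onz(f,c+264,r+220,.02)))
for X in(-.03,-.025,-.02):print(X,[(proj(f,[*bed(X,Y),.02])-[264,220]).round(1) for Y in(-.016,-.022)])
t=F['top'];print();asc(t['color'][205:245,300:340])
```

```text
t 28.9 p [0.5482 0.0782 0.2242] rot [-179.87   -0.19  -16.9 ] F [ 1.66  0.46 -1.04] w 0.087 g 0.0
gg.....ggggggggggggggggggggggggggggg
ggg....ggggggggggggggggggggggggggggg
ggg....ggggggggggggggggggggggggggggg
ggg....ggggggggggggggggggggggggggggg
gg.....ggggggggggggggggggggggWgggggg
ggg.....ggggggggggggggggWWWWWWWggggg
.g....g.ggggggggggggWWWWWWWWWWWggggg
........ggggggggggWWWWWWWWWWWWWWgggg
........gggggggggggWWWWWWWWWWWWWgBBB
.g..g..g.ggggggggggWWWWWWWWWWWWWWBBB
....g.g..gggSgggggggWWWWWWWWWWWWWgBB
...ggg...ggSSSSSSgggWWWWWWWWWWWWWWBB
.........gSSSSSSSSggWWWWWWWWWWWWWWgB
......g...sSSSSSSSSggWWWWWWWWWWWWWgB
...gBsg...ssSSSSSSSSgWWWWWWWWWWWgggb
gbbBSsB...ssSSSSSSSSggWWWWWWgggggggB
bbbBBBB...sssSSSSSSSSgWgggggggggggBB
bbsBBBBb..gssSSSSSSSSgggggggggggggBB
bbsbSBBB..gssSSSSSSSSSggggggggggggbb
bbbbBBBB...sssSSSSSSSSggggggggggggbb
sbbbBBBBb.bsssSSSSSSSSSggggggggggg.s
bbbbbBBBbbsssssSSSssSSSggggggggggg.b
ssssBBBBBBsssssSSSssSSSggggggggggg.b
bbbbbBBBBBBsssSSSSSsSSSSggggggggggsb
sbbbbBBbbbsssssSSSSssSSSgggggggggg.b
sbbsbbsbbbbssssSSSssSSSsggggggggggss
sbbbbbbbbbbssssSSSSsSSSsggggggggggbb
bbb
[... 1862 characters left out ...]
...
....sSSSSSSSSSSSSSSSSSSsssbsbbbbbb......
....sSSSSSSSSSSSSSSSSSSSssssbsbbbs......
....sSSSSSSSSSSSSSSSSSSSssssbsbbb.......
....ssSSSSSSSSSSSSSSSSSssssbbbbbs.......
...bssssssSSSSSSSSSSSsssssbbbbbb........
...bsssssssssSSSSSSSSSssssbsbbsb........
...bsbbsssssssssSSSSSSsssbsbbbsb........
...bbsbbsbsbbssssssSsssssbbbsbsb........
..bsbsbsbbsbbbbsssssssssbbbsbbb.........
..bbbbsssbsbbbbsbssssssbbbbbssb.........
..bsbbssbbbbsbbbbbssssbbbsbbbb..........
.bsssbbbsbbssbbbbbbsbbssbbbbsb..........
.sbbsbbbbssbbbsbbsbbsbbbbbbsbb..........
.bbssssbssbbbbbsbbbbbbbbbbbsbb..........
bbbbssssbbsbsbbbbssbbbsbbbsbb...........
bbbbbsbbbsbbbsbbbsbbsbbbbbbbb...........
bbbbbbbbbbbbbbbbssbbbbbbbbbbb...........
```

The side image shows the slips upright but about 4-5 mm apart. The finger pads reached slip 1 before slip 2 did. I regrip slip 2 further forward on the pads and push it home.

Run:
```python
from h import *
p,T=st(); p,T=rel(p,T,[*bed(-.032,-.0005),.13],BY);rel(p,T,[*bed(-.032,-.0005),.049],BY)
```

```text
t 29.0 p [0.5486 0.0816 0.2255] rot [-179.71   -0.34  -16.59] F [-0.48 -0.07 -0.35] w 0.0877 g 0.0
-> [ 0.5236 -0.0382  0.13  ] -16.8 rel [0.039 0.49  0.38 ] [-0.006 -0.007  0.005] rows 3.1
-> [ 0.5236 -0.0382  0.049 ] -16.8 rel [ 0.    -0.     0.324] [0. 0. 0.] rows 1.6
```

>>> jog_arm:
  steps:
    - [[0, 0.013, 0.17, 0.12, 0, 0, 0], [0, 0.026, 0.34, 0.25, 0, 0, 0], [0, 0.039, 0.49, 0.36, -0.006, -0.007, 0.005], [0, 0.039, 0.49, 0.38, -0.006, -0.007, 0.005], [0, 0.039, 0.49, 0.38, -0.006, -0.007, 0.005], [0, 0.039, 0.49, 0.5, -0.006, -0.007, 0.005], [0, 0.039, 0.49, 0.6, -0.006, -0.007, 0.005], [50, 0.039, 0.49, 0.6, -0.006, -0.007, 0.005]]

```text
t: 29.8
eef_pos: [0.5196, -0.0422, 0.0701]
ee_rot: [3.136, 0.008, -0.297]
force: [-0.1, -0.1, 0.5]
width: 0.0833
gripper_force: 0.0
```

Run:
```python
from h import *
p,T=st(); print(bedxy(p));rel(p,T,[*bed(-.032,-.0005),.049],BY)
```

```text
t 29.8 p [ 0.5196 -0.0422  0.0701] rot [179.69   0.45 -17.01] F [-0.13 -0.06  0.52] w 0.0833 g 0.0
(np.float64(-34.6), np.float64(-5.5))
-> [ 0.5236 -0.0382  0.049 ] -16.8 rel [ 0.011 -0.02   0.084] [ 0.007  0.01  -0.005] rows 0.4
```

>>> jog_arm:
  steps:
    - [[60, 0.01, -0.018, 0.08, 0.006, 0.008, -0.004], [80, 0.01, -0.018, 0.08, 0.006, 0.008, -0.004], [100, 0.01, -0.018, 0.08, 0.006, 0.008, -0.004]]

```text
t: 30.1
eef_pos: [0.5253, -0.0386, 0.0533]
ee_rot: [-3.14, -0.003, -0.293]
force: [0.0, -0.0, 0.4]
width: 0.0609
gripper_force: 0.0
```

Run:
```python
from h import *
p,T=st(); print(bedxy(p));rel(p,T,[*bed(-.032,-.0005),.048],BY)
```

```text
t 30.1 p [ 0.5253 -0.0386  0.0533] rot [-1.7993e+02 -1.6000e-01 -1.6790e+01] F [ 0.   -0.01  0.37] w 0.0609 g 0.0
(np.float64(-30.2), np.float64(-0.4))
-> [ 0.5236 -0.0382  0.048 ] -16.8 rel [-0.007  0.     0.021] [-0.002 -0.004  0.   ] rows 0.1
```

Now close gently, then push +x.

>>> jog_arm:
  steps:
    - [[100, -0.007, 0, 0.016, 0, 0, 0], [110, -0.007, 0, 0.016, 0, 0, 0], [255, -0.007, 0, 0.016, 0, 0, 0], [255, -0.007, 0, 0.016, 0, 0, 0], [255, -0.007, 0, 0.016, 0, 0, 0]]
  newtons: 10

```text
t: 30.6
eef_pos: [0.5232, -0.0386, 0.0485]
ee_rot: [-3.14, -0.003, -0.294]
force: [-0.3, -0.0, 4.4]
width: 0.0439
gripper_force: 10.0
```

>>> jog_arm:
  steps:
    - [[255, 0.006, 0, -0.002, 0, 0, 0], [255, 0.01, 0, -0.002, 0, 0, 0], [255, 0.012, 0, -0.002, 0, 0, 0], [255, 0.012, 0, -0.002, 0, 0, 0]]

```text
t: 31.0
eef_pos: [0.5258, -0.0395, 0.0485]
ee_rot: [-3.14, -0.002, -0.294]
force: [-0.9, 0.6, 4.4]
width: 0.0439
gripper_force: 10.0
```

>>> jog_arm:
  steps:
    - [[255, 0.006, 0, 0, 0, 0, 0], [255, 0.006, 0, 0, 0, 0, 0], [255, 0.006, 0, 0, 0, 0, 0]]

```text
t: 31.3
eef_pos: [0.5272, -0.04, 0.0486]
ee_rot: [-3.14, -0.002, -0.294]
force: [-1.5, -0.0, 2.9]
width: 0.0441
gripper_force: 10.0
```

>>> jog_arm:
  steps:
    - [[255, 0.004, 0, 0, 0, 0, 0], [255, 0.004, 0, 0, 0, 0, 0], [255, 0.004, 0, 0, 0, 0, 0]]

```text
t: 31.6
eef_pos: [0.5273, -0.0401, 0.0485]
ee_rot: [-3.141, -0.001, -0.294]
force: [-5.4, 2.6, 6.1]
width: 0.0437
gripper_force: 11.5
```

>>> jog_arm:
  steps:
    - [[255, 0.004, 0, 0, 0, 0, 0], [255, 0.004, 0, 0, 0, 0, 0], [255, 0.004, 0, 0, 0, 0, 0]]

```text
t: 31.9
eef_pos: [0.5274, -0.0402, 0.0485]
ee_rot: [-3.141, 0.001, -0.295]
force: [-8.3, 5.6, 10.5]
width: 0.0442
gripper_force: 12.8
```

>>> jog_arm:
  steps:
    - [[255, 0.004, 0, 0, 0, 0, 0], [255, 0.004, 0, 0, 0, 0, 0], [255, 0.004, 0, 0, 0, 0, 0]]

```text
t: 32.2
eef_pos: [0.5274, -0.0402, 0.0485]
ee_rot: [-3.141, 0.002, -0.295]
force: [-11.9, 9.0, 13.6]
width: 0.0441
gripper_force: 14.4
```

>>> jog_arm:
  steps:
    - [[255, -0.006, 0, -0.004, 0, 0, 0], [255, -0.012, 0, -0.008, 0, 0, 0], [255, -0.02, 0, -0.008, 0, 0, 0], [255, -0.026, 0, -0.008, 0, 0, 0], [255, -0.026, 0, -0.008, 0, 0, 0]]

```text
t: 32.7
eef_pos: [0.5238, -0.0389, 0.0505]
ee_rot: [-3.14, -0.002, -0.294]
force: [0.3, 0.4, 0.8]
width: 0.0439
gripper_force: 10.0
```

>>> jog_arm:
  steps:
    - [[255, -0.004, 0, 0, 0, 0, 0], [255, -0.004, 0, 0, 0, 0, 0], [255, -0.004, 0, 0, 0, 0, 0]]

```text
t: 33.0
eef_pos: [0.5229, -0.0386, 0.0505]
ee_rot: [-3.14, -0.002, -0.294]
force: [-0.3, -0.1, 0.4]
width: 0.0437
gripper_force: 10.0
```

>>> jog_arm:
  steps:
    - [[255, -0.004, 0, 0, 0, 0, 0], [255, -0.004, 0, 0, 0, 0, 0], [255, -0.004, 0, 0, 0, 0, 0]]

```text
t: 33.3
eef_pos: [0.5224, -0.0383, 0.0507]
ee_rot: [-3.14, -0.003, -0.294]
force: [2.3, -0.7, -0.3]
width: 0.0437
gripper_force: 10.0
```

r at floor ≈ 4.6-5 mm, less than a slip's 6 mm, so two slips fill the gap. I push slip 2 back home and release it.

>>> jog_arm:
  steps:
    - [[255, 0.008, 0, 0.002, 0, 0, 0], [255, 0.016, 0, 0.006, 0, 0, 0], [255, 0.022, 0, 0.009, 0, 0, 0], [255, 0.025, 0, 0.009, 0, 0, 0], [255, 0.025, 0, 0.009, 0, 0, 0], [255, 0.025, 0, 0.009, 0, 0, 0]]

```text
t: 33.9
eef_pos: [0.5272, -0.0401, 0.0483]
ee_rot: [-3.141, -0.001, -0.294]
force: [-4.2, 2.3, 5.0]
width: 0.0438
gripper_force: 10.4
```

>>> jog_arm:
  steps:
    - [[110, -0.002, 0, -0.002, 0, 0, 0], [100, -0.002, 0, -0.002, 0, 0, 0], [60, -0.002, 0, -0.004, 0, 0, 0], [40, -0.002, 0, -0.15, 0, 0, 0], [20, 0, 0, -0.35, 0, 0, 0], [0, 0, -0.15, -0.5, 0, 0, 0], [0, 0, -0.35, -0.65, 0, 0, 0], [0, -0.1, -0.55, -0.7, 0, 0, 0]]

```text
t: 34.7
eef_pos: [0.5475, 0.08, 0.2203]
ee_rot: [-3.138, -0.006, -0.296]
force: [1.0, 0.2, -0.2]
width: 0.0869
gripper_force: 0.0
```

Run:
```python
from h import *
import pickle
p,T=st();F={n:grab(n) for n in('side','top')};pickle.dump(F,open('F7.pkl','wb'));f=F['side']
asc(f['color'][228:264,270:300])
print('wedge crop side');asc(f['color'][112:165,210:245])
c=[.5925,.3298]  # avg head-centre estimate
print(proj(f,[*c,.151])-[210,112])
a=np.radians(-7.4);u=np.array([np.cos(a),np.sin(a)]);w=np.array([.5932,.3299])
rel(p,T,[*w,.2],-7.4)
```

```text
t 34.7 p [0.5475 0.08   0.2203] rot [-179.78   -0.36  -16.95] F [ 1.02  0.22 -0.18] w 0.0869 g 0.0
..gggggggggggWWWWWWWWWWWWWgBBB
...ggggggggggWWWWWWWWWWWWWWsBB
...ggggggggggWWWWWWWWWWWWWWgBB
g..gggSSSSSSSgWWWWWWWWWWWWWWBB
g..gggSSSSSSSgWWWWWWWWWWWWWWgB
.gg.ggsSSSSSSSgWWWWWWWWWWWWWgB
g...ggsSSSSSSSgWWWWWWWWWWWgggb
B...ggssSSSSSSSgWWWWWWggggggBB
Bg..ggssSSSSSSSgWgggggggggggBB
Bb...gsssSSSSSSgggggggggggggsB
BB...gsssSSSSSSSgggggggggggg.b
BBg..gsssSSSSSSSggggggggggggbs
SBb.bgssssSSSSSSSggggggggggg.b
BBbbBBssssSSSSSSSggggggggggg.b
BBBBBsssssSSSSSSSggggggggggg.b
BBBBBBsssssSSSSSSggggggggggg.b
sbsbbBsssssSSSSSSSggggggggggbb
bbbsbBsssssSSSSSSsggggggggggsb
bbbbbBsssssSSSSSSSggggggggggsb
bbbbbBsssssSSSSSSsggggggggggsb
bbbssbbssssSSSSSSsggggggggggbb
bbbbbbbssssSSSSSSsggggggggggbb
bbbbbsbssssSSSSSSgggggggggggbs
bbssssbbsssSSSSSSgggggggggggsb
bbbbbsbssssSSSSSSsggggggggggbb
ssbbbbbbbssSSSSSSgggggggggggbb
sbsbbbbbbssSSSSSSgggggggggggbb
bbbbbsbbsbsSSSSSSsggggggbbbbbb
bbbbbssbbssSSSSSSBggbbbbbsbsbb
bbbbbbbbbbsSSSSSSsbbbbbbbbbbbb
bsbbbbbbbbsSSSSSSsbbbbbbbbbbbb
bbbssbsbbbbSSSSSSbbbbbbbbb....
bbbbbsbbb
[... 1454 characters left out ...]
Ssssb...
WWWWWWgbBBBBBBssbssssssSSsssssss...
WWWWWWgsbBBBBsBBssssbsssBBBssSss...
WWWWWWg.bBBBBBBBsbsssbsBBBBBsSSs...
WWWWWWWg.bBsBBBssBsbsssBBBBBsSSss.g
WWWWWWWgg.bBsBBBsbbbsssbBBsBsssSs.g
WWWWWWWWg.bBBBBBBBsbssssBBBBsSsss.g
WWWWWWWWWgsbBBBBBBssssssBBBBsSSSssg
WWWWWWWWWg.bsBBBBsbbbsssBBBSSSSSssg
WWWWWWWWgg..bBBBBsbbbsbbBsSSSSSSsSg
WWWWWggggg..ssBBBBbbbbbbsSSSSSSSSSs
WWWgggggggg..bBsBBsbbsbbBsSSSSSSSSs
gggggggggggg..bsBBbbbbbbsBsSSSSSSSS
gggggggggggg..bbsBbsbsbbBssSSSSSSSS
ggggggggggggg..bsBBbbbbbBBssSSSSSSS
gggggggggggggg..bBsbbbsbBBssSSSSSSS
gggggggggggggg..bbBsbsbbbBb.sSSSSSS
[13.3295466  12.14156384]
-> [0.5932 0.3299 0.2   ] -7.4 rel [-0.117 -1.009  0.084] [-0.004 -0.008 -0.212] rows 5.1
```

>>> jog_arm:
  steps:
    - [[0, -0.02, -0.2, 0, 0, 0, -0.1], [0, -0.04, -0.4, 0.03, 0, 0, -0.212], [0, -0.07, -0.6, 0.06, -0.004, -0.008, -0.212], [0, -0.11, -0.8, 0.084, -0.004, -0.008, -0.212], [0, -0.11, -1, 0.084, -0.004, -0.008, -0.212], [0, -0.11, -1, 0.084, -0.004, -0.008, -0.212], [0, -0.11, -1, 0.084, -0.004, -0.008, -0.212], [0, -0.11, -1, 0.084, -0.004, -0.008, -0.212]]

```text
t: 35.6
eef_pos: [0.5911, 0.3254, 0.1957]
ee_rot: [3.139, 0.005, -0.128]
force: [-0.0, -1.3, 0.1]
width: 0.0879
gripper_force: 0.0
```

Run:
```python
from h import *
p,T=st(); rel(p,T,[.5945,.328,.116],-7.4)
f=grab('side');c=proj(f,p);print(c,[proj(f,p+T.apply([0,y,0])).round(1) for y in(.044,-.044)])
asc(f['color'][95:140,200:260])
```

```text
t 35.6 p [0.5911 0.3254 0.1957] rot [179.85   0.28  -7.33] F [-0.04 -1.31  0.06] w 0.0879 g 0.0
-> [0.5945 0.328  0.116 ] -7.4 rel [ 0.014 -0.013  0.319] [0.003 0.006 0.002] rows 1.6
[222.04876032 111.05306689] [array([228. , 119.5]), array([216.4, 103. ])]
WWgsssSSSSSg.........................gggggggggggWWWWWWWWWWWW
WgggssssSSSs.....................gggggggggggggggWWWWWWWWWWWW
g.ggggBssSSS.................gggggggggggggg..gggWWWWWWWWWWWW
g..ggggSsssg.............ggggggggggggggggg...gggWWWWWWWWWWWg
g...ggggsBsg....gg...ggggggggggggggggggggg...gggWWWWWWWWWggg
g....gggggSs....ggggggggggggggggggggggggggggggggWWWWWWgggggg
gg....gggggSg...ggggggggggggggggggggggggggggggggWWWggggggggg
.ggg....ggggg...gggggggggggggggggggggggggggggggggggggggggggg
.........ggggg..ggggg..ggggggggggggggggggggWWggggggggggggggg
..........ggggg..ggg....gggggggggggggggggggggggggggggggggggg
g..........ggggg.gggg..ggggggggggggggggggggggggggggggggggggg
Wg..........ggggggggggggggggggggggssgggggggggggggggggggggggs
gWg..........gggggggggggggggggggggsssgggggggggggggggggggssss
WWggg..........gggggggggggggggggggsssssgggggggggg
[... 1202 characters left out ...]
gg..bbbbbBBWWggggggggggggg...
WWWWWWWWWWWWWWWWWSsssssssssbsssggg..ssbbbBBggggggggggggg....
WWWWWWWWWWWWWWWWWWgsbssssssssssggggg.bbsbBBBggggggggg.......
WWWWWWWWWWWWWWWWWWWgssbssssssssgggggg.bbbsBBBggggg..........
WWWWWWWWWWWWWWWWWWWWBssssbsssssgggggggbbbssBBgg.............
WWWWWWWWWWWWWWWWWWWWgbssbssssssggggggggbbbBsBB..............
WWWWWWWWWWWWWWWWWWWWgssssssssssBggggggggbsbsBBs.............
WWWWWWWWWWWWWWWWWWWWWssbbssssssgggggggggsbbbBBBs............
WWWWWWWWWWWWWWWWWWWWWbsssssbbssSWWgggggggbbbBBBBb.........gg
WWWWWWWWWWWWWWWWWWWWWgssssbsssssWWWgggggg.bbbBBBb........ggW
WWWWWWWWWWWWWWWWWWWWWWssbsssbsssWWWgggBBsbbssbsBBb.....ggggg
WWWWWWWWWWWWWWWWWWWWWWgbssssssbbWWgBBBBBSBbbssBBBBb..ggggggg
```

>>> jog_arm:
  steps:
    - [[0, 0.016, -0.011, 0, 0.003, 0.006, 0], [0, 0.016, -0.011, 0.12, 0.003, 0.006, 0], [0, 0.016, -0.011, 0.24, 0.003, 0.006, 0], [0, 0.016, -0.011, 0.319, 0.003, 0.006, 0], [40, 0.016, -0.011, 0.319, 0.003, 0.006, 0], [80, 0.016, -0.011, 0.319, 0.003, 0.006, 0], [100, 0.016, -0.011, 0.319, 0.003, 0.006, 0]]

```text
t: 36.35
eef_pos: [0.5963, 0.3287, 0.1185]
ee_rot: [-3.139, -0.003, -0.128]
force: [-0.5, 0.5, -0.2]
width: 0.0693
gripper_force: 0.0
```

>>> jog_arm:
  steps:
    - [[255, 0, 0, 0, 0, 0, 0], [255, 0, 0, 0, 0, 0, 0], [255, 0, 0, 0, 0, 0, 0], [255, 0, 0, 0, 0, 0, 0], [255, 0, 0, 0, 0, 0, 0]]
  newtons: 20

```text
t: 36.85
eef_pos: [0.5956, 0.3287, 0.1171]
ee_rot: [-3.14, -0.001, -0.127]
force: [-1.5, 0.0, 3.4]
width: 0.0443
gripper_force: 20.0
```

Run:
```python
from h import *
st()
```

```text
t 36.85 p [0.5956 0.3287 0.1171] rot [-1.7993e+02 -8.0000e-02 -7.2900e+00] F [-1.54  0.01  3.44] w 0.0443 g 20.0
```

>>> jog_arm:
  steps:
    - [[255, 0, 0, 0, 0, 0, 0], [255, 0, 0, -0.016, 0, 0, 0], [255, 0, 0, -0.034, 0, 0, 0], [255, 0, 0, -0.034, 0, 0, 0], [255, 0, 0, -0.034, 0, 0, 0]]
  newtons: 45

```text
t: 37.35
eef_pos: [0.5955, 0.3288, 0.1253]
ee_rot: [-3.14, -0.001, -0.127]
force: [0.2, 2.4, 1.7]
width: 0.044
gripper_force: 45.0
```

>>> jog_arm:
  steps:
    - [[255, -0.05, 0, 0, 0, 0, 0], [255, -0.12, 0, 0, 0, 0, 0], [255, -0.19, 0, 0, 0, 0, 0], [255, -0.26, 0, 0, 0, 0, 0], [255, -0.26, 0, 0, 0, 0, 0], [255, -0.26, 0, 0, 0, 0, 0]]

```text
t: 37.95
eef_pos: [0.5303, 0.3364, 0.1251]
ee_rot: [-3.142, -0.0, -0.127]
force: [1.5, 0.4, -0.7]
width: 0.0441
gripper_force: 45.0
```

Run:
```python
from h import *
import pickle
p,T=st();f=grab('side');pickle.dump(f,open('F8.pkl','wb'))
c=proj(f,p).astype(int);x0,y0=c[0]-25,c[1]-20;print(x0,y0)
asc(f['color'][y0:y0+62,x0:x0+60])
for q in([.011,.022,.067],[.011-.008,.022,.067],[.011,-.022,.067],[-.011,.022,-.003]):print(q,(proj(f,p+T.apply(q))-[x0,y0]).round(1))
```

```text
t 37.95 p [0.5303 0.3364 0.1251] rot [-1.80e+02 -2.00e-02 -7.27e+00] F [ 1.47  0.41 -0.73] w 0.0441 g 45.0
177 118
WWWWWWWWWWWWg..........................ggggg.gg..bsbbbbBBSgg
WWWWWWWWWWWWg............................ggg..g..bbsbbbBBBBg
WWWWWWWWWWWg.............................gg......bsb.bbBBSBB
WWWWWWWWWWWW.....................................sbbgbbbBBBB
WWWWWWWWWWWWg....................................bbs..bsbBBB
WWWWWWWWWWWW....................................g.ssssSBsBsB
WWWWWWWWWWWWg.................................gggssByyyySbsB
WWWWWWWWWWWWW.............................gggggggSyyyBySssbB
WWWWWWWWWWWWWg........................gggggggggggSBBsssssbsb
WWWWWWWWWWWWWW.....................ggggggggggggggssssgg...bb
WWWWWWWWWWWWWWg.s..............ggggggggggggg..gggssbbggg..bb
WWWWWWWWWWWWWWW.sg.........ggggggggggggggggg..ggg.sbbgggg..b
WWWWWWWWWWWWWWWg........ggggggggggggggggggggggggg.bsbgggggg.
WWWWWWWWWWWWWWWWggggggggggggggggggggggggggggggggg.bbsggggggg
WWWWWWWWWWWWWWWWWWgggggggggggggggggggggggggggggggbbbsggggggg
WWWWWWWWWWWWWWWWWWggggggggggggggggggggggggggWWWWgsbbbggggggg
WWWWWWWWW
[... 2250 characters left out ...]
WWWggggggggggggggggggggggggggggggggggggggggggggggg.bbsbbbB
WWggggggggggggggggggggggggggggggggggggggggggggggggggg.sbbbBB
ggggggggggggggggggggggggggggggggggggggggggggggggggggg.bbbbbB
gggggggggggggggggggggggggggggggggggggggggggggggggggggg.sbbbB
ggggggggggggggggggggggggggggggggggggggggggggggggggggggg.bbsb
ggggggggggggggggggggggggggggggggggggggggggggggggggggggg.bsbb
ggggggggggggggggggggggggggggggggggggggggggggggggggggggg..bbb
gggggggggggggggggggggggggggggggggggggggggggggggggggggggg.bbb
ggggggggggggggggggggggggggggggggggggggggggggggggggggggggg.ss
[0.011, 0.022, 0.067] [35.1 42.9]
[0.002999999999999999, 0.022, 0.067] [32.4 43.7]
[0.011, -0.022, 0.067] [30.  34.1]
[-0.011, 0.022, -0.003] [24.4 24.9]
```

Run:
```python
from h import *
p,T=st(); p,T=rel(p,T,[.525,.15,.215],BY); p,T=rel(p,T,[*bed(-.0365,-.0005),.19],BY)
```

```text
t 38.0 p [0.5308 0.3364 0.125 ] rot [-1.7999e+02 -3.0000e-02 -7.2900e+00] F [-0.23  0.54  0.33] w 0.0441 g 45.0
-> [0.525 0.15  0.215] -16.8 rel [ 0.072  0.742 -0.36 ] [-0.    -0.001  0.211] rows 4.1
-> [ 0.5193 -0.0369  0.19  ] -16.8 rel [0.194 0.722 0.1  ] [0. 0. 0.] rows 3.8
```

>>> jog_arm:
  steps:
    - [[255, -0.05, 0, -0.18, 0, 0, 0], [255, -0.05, 0.02, -0.36, 0, 0, 0], [255, 0, 0.2, -0.36, 0, 0, 0.1], [255, 0.03, 0.38, -0.36, 0, 0, 0.211], [255, 0.06, 0.56, -0.36, 0, -0.001, 0.211], [255, 0.072, 0.742, -0.36, 0, -0.001, 0.211], [255, 0.072, 0.742, -0.36, 0, -0.001, 0.211]]

```text
t: 38.7
eef_pos: [0.5244, 0.1456, 0.215]
ee_rot: [3.141, 0.001, -0.298]
force: [1.2, 0.6, -1.0]
width: 0.0439
gripper_force: 45.0
```

>>> jog_arm:
  steps:
    - [[255, 0.05, 0.18, 0.02, 0, 0, 0], [255, 0.1, 0.36, 0.05, 0, 0, 0], [255, 0.15, 0.54, 0.08, 0, 0, 0], [255, 0.19, 0.7, 0.1, 0, 0, 0], [255, 0.194, 0.722, 0.1, 0, 0, 0], [255, 0.194, 0.722, 0.1, 0, 0, 0], [255, 0.194, 0.722, 0.1, 0, 0, 0]]

```text
t: 39.4
eef_pos: [0.5198, -0.0361, 0.1898]
ee_rot: [-3.141, 0.0, -0.294]
force: [-0.2, 0.6, -1.1]
width: 0.0437
gripper_force: 45.0
```

Run:
```python
from h import *
p,T=st(); print(bedxy(p));rel(p,T,[*bed(-.0365,-.0005),.16],BY)
f=grab('side');asc(f['color'][205:262,262:304])
for q in([.010,.022,.067],[.002,.022,.067]):print((proj(f,p+T.apply(q))-[262,205]).round(1))
```

```text
t 39.4 p [ 0.5198 -0.0361  0.1898] rot [-179.96    0.    -16.82] F [-0.22  0.61 -1.15] w 0.0437 g 45.0
(np.float64(-36.3), np.float64(0.4))
-> [ 0.5193 -0.0369  0.16  ] -16.8 rel [-0.001  0.004  0.119] [-0.001  0.    -0.001] rows 0.6
bsgggggggggggggggggggggggggggggggggggggggg
b.gggggggggggggggggggggggggggggggggggggggg
.ggggggg...ggggggggggggggggggggggggggggggg
.gggggg....ggggggggggggggggggggggggggggggg
g.gggg....gggggggggggggggggggggggggggggggg
gggggggggggggggggggggggggggggggggggggggggg
gggggggggggggggggggggggggggggggggggggggggg
gggggggggggggggggggggggggggggggggggggggggg
gggggggggggggggggggggggggggggggggggggggggg
ggggggggssgggggggggggggggggggggggggggggggg
ggg.....sssggggsssgggggggggggggggggggggggg
ggg......sssssssssgggggggggggggggggggggggg
ggg.....gsssssbsssgggggggggggggggggggggggg
ggg....ggbssssssssgggggggggggggggggggggggg
gggg....ggssssssssgggggggggggggggggggggggg
gggg.....gssssssssgggggggggggggggggggggggg
gggg..gg.gbsssssssgggggggggggggggggggggggg
.gggg....ggsssssssgggggggggggggggggggggggg
.ggggg.g.ggssbssssgggggggggggggggggggggggg
.ggggg.g.ggbssssssgggggggggggggWgggggggggg
ggggg.
[... 908 characters left out ...]
bbBssssSSSSSSSsggggggggggbbssbb
bbbbbsbbssbsbssssssSSSSSSsggggggggggbsbbbb
bbbbbbsbbbbbbbsssssSSSSSSgggggggggggbssbbb
sbssbsbbbbbsbsbssssSSSSSSgggggggggggbbbbsb
bbbsbbsbbbbbsbbssssSSSSSSgggggggggggbbbbbs
bbbbbbsbbsbbbbbbsssSSSSSSgggggggggggsbbbbb
bbbbbsbbssbsbssbsssSSSSSSgggggggggggbssbbb
bbbbbbbsbbbssbsbbssSSSSSSsggggggggggsbbbbb
bbsbbbbbbsbsbbbbsssSSSSSSgggggggggggbbbbbs
bbbbbbbbbbbbbsbbbssSSSSSSggggggggbsbbbbbbb
bbbsbbbbbsbbbbsbsbsSSSSSSsggsbbbbbbsbbbbbb
bbbbbbsbbsbbbbbbsssSSSSSSsbsbbbsbbsbbsbbbb
bbbbssbbbbbbbbbbbbsSSSSSSsbbbsbbbbbbsbb...
sbbbbbssbbbbbbbbbbbSSSSSSbbsbbbsbbb.......
bbbbsbbsbbbbbbbbbbbsSSsSSsbbbbbbbb.......b
bbbssBbbbbbbbsbbbbbbBbbssbbbsbbbbss..sbbbb
[17.9 26. ]
[14.4 26.8]
```

>>> jog_arm:
  steps:
    - [[255, -0.001, 0.003, 0.08, 0, 0, 0], [255, -0.001, 0.003, 0.14, 0, 0, 0], [255, -0.001, 0.003, 0.18, 0, 0, 0], [255, -0.001, 0.003, 0.22, 0, 0, 0], [255, -0.001, 0.003, 0.22, 0, 0, 0]]

```text
t: 39.95
eef_pos: [0.5183, -0.0366, 0.1336]
ee_rot: [3.141, 0.002, -0.293]
force: [1.2, -0.1, -1.3]
width: 0.0437
gripper_force: 45.0
```

>>> jog_arm:
  steps:
    - [[255, 0, 0, 0.02, 0, 0, 0], [255, 0, 0, 0.04, 0, 0, 0], [255, 0, 0, 0.05, 0, 0, 0], [255, 0, 0, 0.05, 0, 0, 0]]

```text
t: 40.35
eef_pos: [0.5192, -0.0371, 0.1222]
ee_rot: [-3.141, -0.0, -0.293]
force: [0.8, -0.9, -0.7]
width: 0.0437
gripper_force: 45.0
```

>>> jog_arm:
  steps:
    - [[255, 0.006, 0, 0, 0, 0, 0], [255, 0.008, 0, 0, 0, 0, 0], [255, 0.008, 0, 0, 0, 0, 0]]

```text
t: 40.65
eef_pos: [0.5207, -0.0377, 0.1223]
ee_rot: [-3.141, 0.0, -0.293]
force: [-0.2, -0.4, -0.7]
width: 0.0436
gripper_force: 45.0
```

>>> jog_arm:
  steps:
    - [[255, 0.004, 0, 0, 0, 0, 0], [255, 0.004, 0, 0, 0, 0, 0], [255, 0.004, 0, 0, 0, 0, 0]]

```text
t: 40.95
eef_pos: [0.5216, -0.0379, 0.1222]
ee_rot: [-3.141, 0.0, -0.293]
force: [1.5, -0.6, -0.8]
width: 0.0435
gripper_force: 45.0
```

>>> jog_arm:
  steps:
    - [[255, 0.003, 0, 0, 0, 0, 0], [255, 0.003, 0, 0, 0, 0, 0], [255, 0.003, 0, 0, 0, 0, 0]]

```text
t: 41.25
eef_pos: [0.5224, -0.0381, 0.1222]
ee_rot: [-3.141, 0.0, -0.293]
force: [-0.6, -0.1, -1.7]
width: 0.0438
gripper_force: 45.0
```

>>> jog_arm:
  steps:
    - [[255, 0.003, 0, 0, 0, 0, 0], [255, 0.003, 0, 0, 0, 0, 0], [255, 0.003, 0, 0, 0, 0, 0]]

```text
t: 41.55
eef_pos: [0.523, -0.0383, 0.1222]
ee_rot: [-3.141, 0.001, -0.293]
force: [-1.4, -0.3, -1.0]
width: 0.0437
gripper_force: 45.0
```

>>> jog_arm:
  steps:
    - [[255, 0.003, 0, 0, 0, 0, 0], [255, 0.003, 0, 0, 0, 0, 0], [255, 0.003, 0, 0, 0, 0, 0]]

```text
t: 41.85
eef_pos: [0.5234, -0.0385, 0.1221]
ee_rot: [-3.141, 0.001, -0.293]
force: [-3.2, 0.7, 0.7]
width: 0.0435
gripper_force: 45.0
```

>>> jog_arm:
  steps:
    - [[255, 0.003, 0, 0, 0, 0, 0], [255, 0.003, 0, 0, 0, 0, 0], [255, 0.003, 0, 0, 0, 0, 0]]

```text
t: 42.15
eef_pos: [0.5236, -0.0388, 0.1219]
ee_rot: [-3.142, 0.002, -0.293]
force: [-6.3, 2.9, 1.6]
width: 0.0436
gripper_force: 45.0
```

Back face on the slips at about 7 N. Now down along them.

>>> jog_arm:
  steps:
    - [[255, -0.002, 0, 0.01, 0, 0, 0], [255, -0.002, 0, 0.02, 0, 0, 0], [255, -0.002, 0, 0.03, 0, 0, 0], [255, -0.002, 0, 0.04, 0, 0, 0], [255, -0.002, 0, 0.04, 0, 0, 0]]

```text
t: 42.65
eef_pos: [0.5233, -0.0387, 0.1115]
ee_rot: [3.142, 0.002, -0.293]
force: [-4.1, 1.7, -1.4]
width: 0.0437
gripper_force: 45.0
```

>>> jog_arm:
  steps:
    - [[255, 0, 0, 0.006, 0, 0, 0], [255, 0, 0, 0.012, 0, 0, 0], [255, 0, 0, 0.012, 0, 0, 0]]

```text
t: 42.95
eef_pos: [0.5233, -0.0387, 0.1088]
ee_rot: [-3.142, 0.002, -0.294]
force: [-4.8, 1.6, 0.1]
width: 0.0442
gripper_force: 45.0
```

>>> jog_arm:
  steps:
    - [[255, 0, 0, 0.006, 0, 0, 0], [255, 0, 0, 0.008, 0, 0, 0], [255, 0, 0, 0.008, 0, 0, 0]]

```text
t: 43.25
eef_pos: [0.5233, -0.0387, 0.1069]
ee_rot: [-3.142, 0.002, -0.293]
force: [-6.3, 2.1, 2.0]
width: 0.0442
gripper_force: 45.0
```

>>> jog_arm:
  steps:
    - [[255, 0, 0, 0.004, 0, 0, 0], [255, 0, 0, 0.006, 0, 0, 0], [255, 0, 0, 0.006, 0, 0, 0]]

```text
t: 43.55
eef_pos: [0.5233, -0.0387, 0.1057]
ee_rot: [-3.142, 0.002, -0.293]
force: [-8.0, 2.6, 4.9]
width: 0.0435
gripper_force: 45.0
```

>>> jog_arm:
  steps:
    - [[255, 0, 0, 0.004, 0, 0, 0], [255, 0, 0, 0.006, 0, 0, 0], [255, 0, 0, 0.006, 0, 0, 0]]

```text
t: 43.85
eef_pos: [0.5232, -0.0387, 0.1051]
ee_rot: [-3.142, 0.001, -0.293]
force: [-10.9, 3.9, 13.3]
width: 0.0438
gripper_force: 45.0
```

>>> jog_arm:
  steps:
    - [[255, 0, 0, 0.004, 0, 0, 0], [255, 0, 0, 0.006, 0, 0, 0], [255, 0, 0, 0.006, 0, 0, 0]]

```text
t: 44.15
eef_pos: [0.5231, -0.0388, 0.1043]
ee_rot: [3.141, 0.001, -0.293]
force: [-14.0, 3.6, 21.4]
width: 0.0437
gripper_force: 45.0
```

>>> jog_arm:
  steps:
    - [[255, -0.003, 0, 0, 0, 0, 0], [255, -0.003, 0, 0, 0, 0, 0], [255, -0.003, 0, 0, 0, 0, 0]]

```text
t: 44.45
eef_pos: [0.5231, -0.0387, 0.1042]
ee_rot: [-3.142, 0.0, -0.293]
force: [-11.2, 1.5, 16.6]
width: 0.0443
gripper_force: 45.0
```

>>> jog_arm:
  steps:
    - [[255, -0.002, 0, 0.002, 0, 0, 0], [255, -0.002, 0, 0.002, 0, 0, 0], [255, -0.002, 0, 0.002, 0, 0, 0]]

```text
t: 44.75
eef_pos: [0.523, -0.0387, 0.1039]
ee_rot: [-3.141, -0.001, -0.293]
force: [-9.6, 0.8, 16.0]
width: 0.044
gripper_force: 45.0
```

>>> jog_arm:
  steps:
    - [[255, -0.003, 0, 0.003, 0, 0, 0], [255, -0.003, 0, 0.003, 0, 0, 0], [255, -0.003, 0, 0.003, 0, 0, 0]]

```text
t: 45.05
eef_pos: [0.5229, -0.0386, 0.1036]
ee_rot: [-3.141, -0.002, -0.292]
force: [-8.9, 0.1, 19.3]
width: 0.0436
gripper_force: 45.0
```

>>> jog_arm:
  steps:
    - [[255, -0.002, 0, 0.004, 0, 0, 0], [255, -0.002, 0, 0.004, 0, 0, 0], [255, -0.002, 0, 0.004, 0, 0, 0]]

```text
t: 45.35
eef_pos: [0.5229, -0.0385, 0.1034]
ee_rot: [-3.141, -0.003, -0.292]
force: [-10.6, -0.6, 25.2]
width: 0.0439
gripper_force: 45.0
```

Run:
```python
from h import *
p,T=st(); print(bedxy(p),arm.get_state()['moment'].round(2))
f=grab('side');asc(f['color'][218:264,262:304]);st()
```

```text
t 45.35 p [ 0.5229 -0.0385  0.1034] rot [-1.7998e+02 -1.7000e-01 -1.6730e+01] F [-10.63  -0.58  25.22] w 0.0439 g 45.0
(np.float64(-32.5), np.float64(-1.0)) [-0.31  3.9  -0.12]
..........................................
..........................................
..........................................
..........................................
..........................................
..........................................
..........................................
..........................................
..........................................
..........................................
..........................................
g..s......................................
g.......................................gg
gg.................................ggggggg
gg.............................ggggggggggg
ggg........................gggggggggg...gg
gg.ggg................ggggggggggggggg..ggg
ggBsBg............gggggggggggggggggggggggg
BBBSSgg......ggggggggggggggggggggggggggggg
BBBBSgggggggggggggggggggggggggggggggggggsb
SBBBBggggggggggggggggggggggggggggggg.sbbbb
BBBBSsgggg...ggggggg
[... 472 characters left out ...]
sSSSSSgggggggggggbbbbbs
bbbsbsbbbbbbssssssssSSSSSgggggggggggsbbsbb
bbsbbbbbbbbbbbssssbsSSSSSgggggggggggbbbbbb
bbsbbbsbbbbbbbbsssssSSSSSgggggggggggbbbsbs
bbbsbbbbsbbbbsbsssssSSSSSsggggggggggbbbbbb
bbbbsbbbbbbbbbbsssssSSSSSgggggggBbbbbbssbb
bbbbbsbbbbbbbbsbssssSSSSSsggssbbbbbbbbbbbs
sbbbsbbbsbbbbbsbssssSSSSSsssbbbbbssbbbbbbs
bbbbbbsbsbbbbbbbbbbsSSSSSssbbbssbbbbbbb...
bbbbbbbbsbbbbbsbbbbsSSSSSsbbbbbsss........
bbbsbbbbbbbbbbbbsbbsSSSSSsbbbsbbsb.......s
bbbsBBbsbbbbbbbbbbbbsssssbbbbbsbbbb..bbbbb
bbbByyssbbbbbbbbbbbbsbsbsbbbsbbbbbbsbbbbbb
bbsyyyBsbsbbbsbbbbbbsbbbbbsbbbbbbbbbbsbbsb
t 45.4 p [ 0.5229 -0.0385  0.1034] rot [-1.7998e+02 -1.7000e-01 -1.6740e+01] F [-10.25  -0.75  25.28] w 0.0437 g 45.0
```

```bash
python3 -c "
from station import arm
print(arm.job_done())"
```

```text
the job is handed in; nothing more can be done
None
```

The job is handed in at about 45 s on the clock, no verdict shown: two slips pack the gap (about 5 mm was left, too little for a third), and the gripper still holds the wedge pressed down at about 25 N with its point about 16 mm above the floor; early on, the first slip caught the stone's top edge and was pushed up in the grip, so I dropped it into the gap and set it upright.

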